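Set the jig stop and hold the heater block in the corner

TASK

First turn the jig's black handwheel clockwise, regrasping as needed, until its white pointer stands at the red mark. Then bring the copper heater block to the jig, bevelled edge facing away from the steel fence, flat on the aluminium bed, back flush against the fence and one end butted up to the brass stop, and press it firmly into fence and bed at once with one diagonal push (about 10 N towards the fence and 10 N down). Finish while still holding that push, for a colleague to fit the screws, and leave everything else on the bench where it is.

Things in the scene. Friction and masses are not known exactly. Their poses are not given: they have to be found in the camera images.
- wheel (a joint): turn of the handwheel about its vertical axis, rad; grows clockwise seen from above, range 0 to 5.2. The white pointer stands at the red mark at 4.2. It stays where it is left (drag 0.12 N m) and drives the brass stop through a rack: 10 mm per rad, towards the fence frame's +y
- wheel_grip (a point): point on the handwheel's axis, half-way up its rim: black knurled round wheel, 54 mm across, rim 20 mm tall (the point is 57 mm above the bench), on a white dial disc 96 mm across whose top is 35 mm above the bench (22 mm below this point). A red mark on the dial, a white pointer bar on the wheel's top; the point's frame turns with the wheel
- bed: aluminium bed plate of the jig, 200 x 205 mm, its top 12 mm above the bench; fixed; PTFE-coated and slippery (friction about 0.12 against the block); part of the jig, axes parallel to the fence's (origin on the bench, below the bed: 27.5 mm off its centre)
- fence: steel fence, 20 mm thick, 185 mm long, standing 30 mm above the bed (top 42 mm above the bench); fixed. Origin: same as the bed's, on the bench 40 mm in front of the fence's face; see point fence_face
- fence_face (a point): foot of the fence's working face, at the middle of its length, at bed height. +x points into the fence (away from the bed's open part), +y along the fence away from the handwheel, z up
- stop_face (a point): centre of the working face (towards the fence frame's +y) of the brass stop: a bar 30 mm deep (3 mm off the fence's face), 16 mm wide, its top 10 mm above the bed; it slides along y as the handwheel turns, axes as the fence's; the point lies 18 mm from the fence's face and 5.5 mm above the bed. Pushed with over about 12 N it creeps back
- block: copper-coloured heater block, loose, about 0.4 kg (differs by up to 20 %), 60 mm (x) by 56 mm (y) by 46 mm tall; origin at the centre of its underside. Its -x upper edge is bevelled at 45 degrees: 16 mm off top and front, sloping from 30 mm up at the front face to the top, 14 mm from the centre. Two dark port holes on top. Its +x face is the back, which goes to the fence; its -y side goes to the stop
- block_center (a point): centre of the heater block, 23 mm above its underside, axes as the block's. Starts on the bench to the left of the jig
- block_back (a point): foot of the block's back face, middle (30 mm along its +x, at the underside)
- block_side (a point): foot of the block's back corner at the stop end (30 mm along its +x, 28 mm along its -y, at the underside)
- jar: small jar, 52 mm across, 60 mm tall, loose, origin under it; leave alone
- amber: amber bottle, 70 mm across, 140 mm tall, loose, origin under it; leave alone
- vial: small amber vial with blue cap, 22 mm across, 32 mm tall, loose on the bed's front part; leave alone
- collar: brass collar, 26 mm across, 10 mm tall, loose on the bed's front part; leave alone
- screwdriver: screwdriver lying on the bench to the right; leave alone
- wrench: steel wrench lying on the bench to the left; leave alone
- tray: blue plastic tray 100 x 140 x 30 mm, loose on the bench to the right; leave alone
Mind the look-alikes: they are no part of the job. What is meant by the block is not green or pink, and is the larger of those in its own colour.

How it is judged:
By the outcome, as a careful person would: the job done as asked, in the order asked, and still so for the second after the job is handed in, while the arm keeps its last pose, push and grip.
It also fails if it takes over 72 s, if anything falls off the work surface, if the arm or the gripper's body presses on something with over 40 N, if the wrist force passes 120 N, or if a joint passes its speed limit or range.

ROBOT

A 7-joint arm with a two-finger parallel gripper is mounted at the origin on the work surface. World frame = base frame: x ahead of the robot, y to its left, z up, the work surface at z = 0. Lengths are in m, angles in degrees, forces in N, time in s.
With the tool pointing down it reaches from about 0.425 to 0.875 m from the base axis. Payload 4.7 kg.
Tool frame: the origin (TCP) lies on the mounting face of the last link; the fingertips stand 182 mm ahead of it and the grasp point (between the pads) lies 164 mm ahead of it; z points along the fingers, y is the line along which they close (so a half turn about z gives the same grasp; the last joint's range is limited). The gripper opens to 87 mm and grips with 3 to 60 N. Pads are 19 mm wide; open, the fingers measure 117 mm over their backs; the gripper's body (75 mm by 190 mm) begins 51 mm behind the grasp point.
Start: joints at [-63.249, 18.392, -4.016, 83.108, 1.295, 78.541, -3.26], TCP at [0.284, 0.584, 0.405] pointing down, gripper open.
Joint ranges: [-163.93, 163.93], [-17.29, 119.83], [-79.2, 71.16], [3.27, 140.29], [-89.18, 269.18], [5.43, 117.66], [-154.24, 154.24]. Speed limits (degrees/s): [147.25, 147.25, 180, 180, 180, 180, 180].

INTERFACE

Orientations are given as [roll, pitch, yaw] about the fixed x, y, z axes, in that order (R = Rz(yaw) Ry(pitch) Rx(roll)).
In Python, from cell import env gives the robot as it stands.
- The arm moves only by the tool servo_tool, never from a script. Its argument "plan" is a list of rows, each an object with "xyz": the shift along the tool's x, y, z in cm, a list of three; "twist": the turn, a rotation vector about the tool's x, y, z in degrees, a list of three; "jaw": the closure, from 0 (fully open) to 1 (shut). In form: [{"xyz": [x, y, z], "twist": [wx, wy, wz], "jaw": jaw}, ...]. A call has 1 to 10 rows; each row is the pose to reach, as a shift and turn from the pose commanded when the call began, along the tool's axes at that moment; what a row does not reach only later rows make up. A row lasts 1/12 s, in which the tool goes at most 41.7 mm and 7.16 degrees, less where a joint would pass 70% of its speed; a pose out of reach is approached as far as the arm can. A call with a gripper value outside its range is refused whole. The fingers move at their own pace and stop on an object; "newtons" is the grip in N (left out, the last holds). Time passes only in rows, so rows that repeat a pose let the fingers close. It gives the time, the measured TCP pose, the force, the opening and the grip force at its end, in the units of the state.
- env.get_obs(): the state, without advancing time (a new reading comes with each control period).
- env.read_camera(name): name is "scene" or "top" or "wrist"; returns a dict with "img" (480x640x3 uint8, red, green, blue), "camera_matrix" (3x3 intrinsics, pixels), "R" (3x3) and "t" (3): a world point X has camera coordinates R X + t. Camera axes: x right, y down, z forward; pixel columns grow to the right and rows downward; lengths in m; the calibration is good to about 2 mm. A picture is of the moment at which its call begins. There is no depth.
- env.sign_off(): hands the job in; it is judged then, once.
The state is a dict: "time_s": time; "qpos": joint angles; "joint_velocities": joint speeds; "effort": joint torques, N m; "tool_pos": TCP position; "tool_rot": TCP orientation; "force": force on the tool from outside, world axes, zero at the start; "wrist_torque": the same for the moment, N m; "grip_width": finger opening in m; "grasp_force": force on a finger pad.
Only numpy, scipy, OpenCV 4.12 (cv2) and the standard library are available. Lean on these libraries where they do the work, as an engineer would, in place of code of your own. Each camera call takes 0.05 s, during which the arm holds its last target. There are 200 camera calls.

## Working session

There is one attempt and no reset: what is moved stays moved. The work goes in short steps, Python scripts to look and compute and a tool call to move; the robot and the scene stay as the last step left them, time stands still between calls to the robot, and variables do not carry over. Pictures are saved under pics/ and viewed, at most 10 in all, crops included, and the job is handed in when it is done.

Besides the shell and the picture viewer there is one more tool, called as a command line: name --argument value ..., lists and objects as JSON in quotes. servo_tool: Moves the arm, as the interface text tells. Its arguments: {"type":"object","properties":{"plan":{"type":"array","items":{"type":"object","properties":{"xyz":{"type":"array","items":{"type":"number"}},"twist":{"type":"array","items":{"type":"number"}},"jaw":{"type":"number"}}}},"newtons":{"type":"number"}},"required":["plan"]}

```bash
ls; mkdir -p pics; python3 - <<'E'
from cell import env
import cv2,numpy as np
o=env.get_obs();print({k:np.round(v,3) for k,v in o.items()})
for n in("scene","top"):
    c=env.read_camera(n);cv2.imwrite(f"pics/{n}0.png",c["img"][:,:,::-1]);print(n,c["camera_matrix"].tolist(),np.round(c["R"],3).tolist(),c["t"])
E
```

```text
pics
{'time_s': np.float64(0.0), 'qpos': array([-63.247,  18.441,  -4.015,  83.175,   1.296,  78.54 ,  -3.26 ]), 'joint_velocities': array([-0.079, -0.072, -0.009, -0.001, -0.059, -0.004, -0.045]), 'effort': array([-1.0000e-03, -4.9128e+01, -4.0400e-01, -3.1253e+01, -6.4000e-02,
        4.4000e-02,  0.0000e+00]), 'tool_pos': array([0.284, 0.584, 0.404]), 'tool_rot': array([-1.79889e+02,  7.00000e-03,  1.54057e+02]), 'force': array([-0.83 , -0.087,  0.627]), 'wrist_torque': array([-0.032,  0.004, -0.004]), 'grasp_force': np.float64(0.0), 'grip_width': np.float64(0.087)}
scene [[457.1241261538925, 0.0, 319.40801611589063], [0.0, 457.1241261538925, 239.73631889984676], [0.0, 0.0, 1.0]] [[-0.788, 0.616, 0.007], [0.511, 0.659, -0.551], [-0.344, -0.431, -0.834]] [ 0.41719454 -0.23164787  1.38976396]
top [[464.8505484035425, 0.0, 315.2881190670894], [0.0, 464.8505484035425, 238.8293061530804], [0.0, 0.0, 1.0]] [[-0.018, -1.0, -0.002], [-0.981, 0.019, -0.195], [0.195, -0.002, -0.981]] [0.00959737 0.53290607 1.07676291]
```

View pics/top0.png

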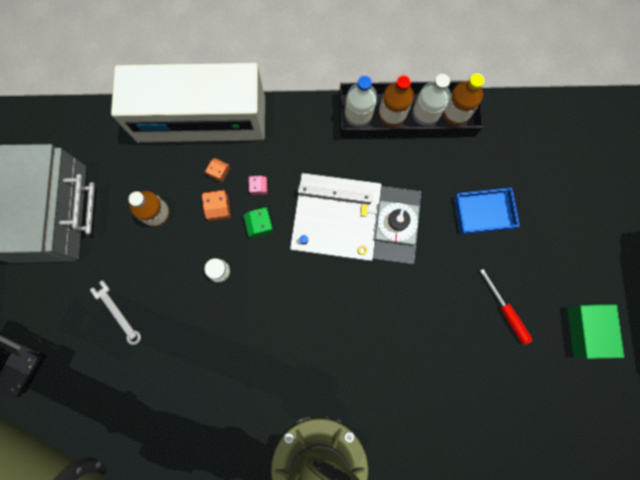

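View pics/scene0.png

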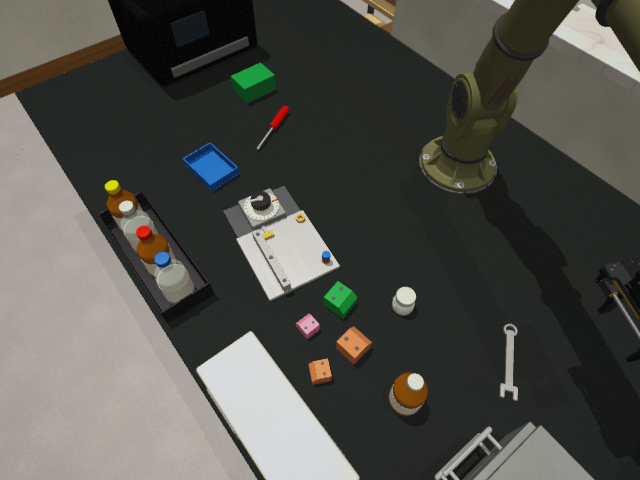

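Candidates in top view: large orange (216,205), small orange (217,168), pink (258,184), green (258,221). The large orange one at (216,205) fits the description, with the jig at about (355,218), its fence on the far side, and the wheel at (399,220). Next I'll take close crops.

```bash
python3 - <<'E'
import cv2
t=cv2.imread("pics/top0.png")
cv2.imwrite("pics/jig.png",cv2.resize(t[165:270,285:425],None,fx=5.7,fy=5.7,interpolation=cv2.INTER_CUBIC))
cv2.imwrite("pics/blk.png",cv2.resize(t[150:250,190:290],None,fx=6,fy=6,interpolation=cv2.INTER_CUBIC))
E
```

```text
(no output)
```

View pics/jig.png

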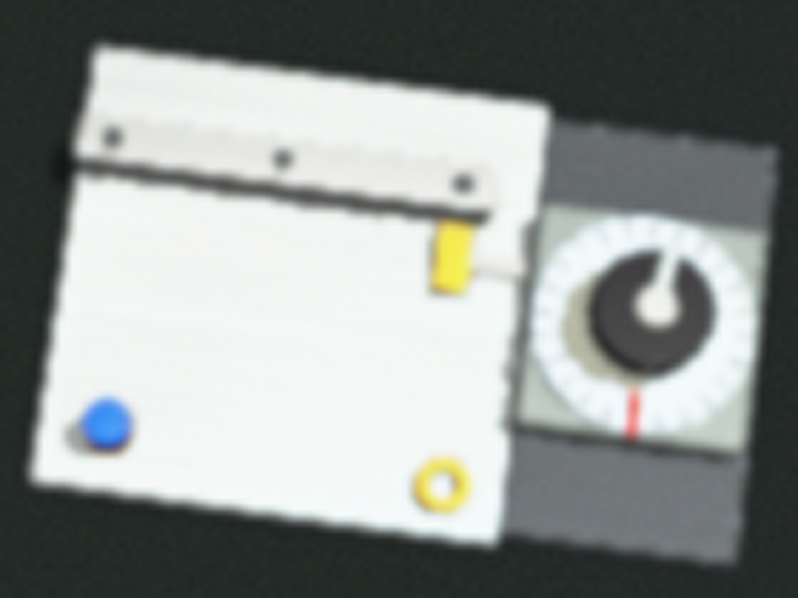

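View pics/blk.png

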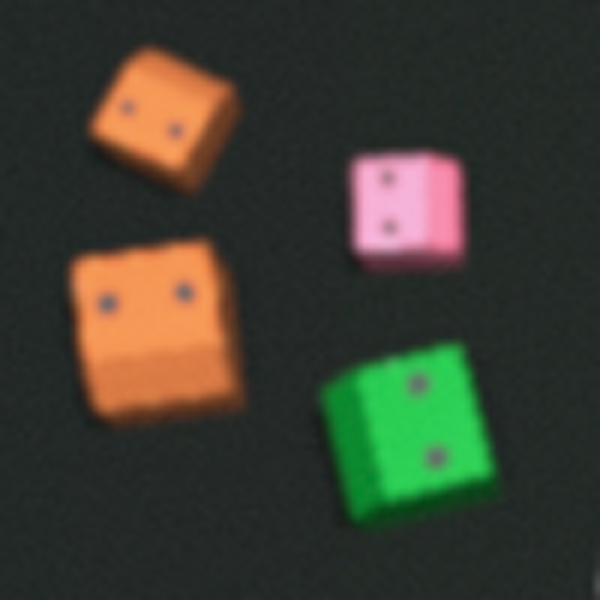

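Top crops: in the jig crop the fence runs left to right at the far side, with the brass stop at (452,257). The wheel top centre is (654,310), its pointer tip (672,255), and the red mark (632,415), so about 170° clockwise remains. In the block crop, the chosen large orange block (top back corners (70,260) and (211,240)) has its bevel towards the robot, as wanted. The small orange one is a look-alike.

```bash
cat > h.py <<'E'
from cell import env
import numpy as np
from scipy.optimize import least_squares
from scipy.spatial.transform import Rotation as Ro
def proj(c,X):
    p=np.atleast_2d(X)@np.array(c["R"]).T+np.array(c["t"]); p=p@np.array(c["camera_matrix"]).T
    return p[:,:2]/p[:,2:]
def back(c,uv,z):
    K,R,t=(np.array(c[k]) for k in("camera_matrix","R","t"))
    d=R.T@np.linalg.solve(K,[uv[0],uv[1],1]);o=-R.T@t
    return o+d*(z-o[2])/d[2]
def fit(c,L,uv,x0):
    L=np.array(L,float)/1000;uv=np.array(uv,float)
    W=lambda p:np.c_[L[:,:2]@np.array([[np.cos(p[2]),np.sin(p[2])],[-np.sin(p[2]),np.cos(p[2])]])+p[:2],L[:,2]]
    r=least_squares(lambda p:(proj(c,W(p))-uv).ravel(),x0)
    return r.x,r.fun.reshape(-1,2)
def to(g,rpy,off=.164,T=None):
    """tool-frame shift (cm) and twist (deg) bringing the point `off` ahead of TCP to g with orientation rpy"""
    o=env.get_obs();p,r=(o["tool_pos"],o["tool_rot"]) if T is None else T
    R0=Ro.from_euler("xyz",r,degrees=True);R1=Ro.from_euler("xyz",rpy,degrees=True)
    t=np.array(g)-R1.as_matrix()[:,2]*off
    print("shift",np.round(R0.inv().apply(t-p)*100,2),"twist",np.round((R0.inv()*R1).as_rotvec(degrees=True),2),"tcp",np.round(t,4))
E
python3 - <<'E'
from h import *
c=env.read_camera("top")
b=lambda u,v:(190+(u+.5)/6-.5,150+(v+.5)/6-.5)
j=lambda u,v:(285+(u+.5)/5.7-.5,165+(v+.5)/5.7-.5)
L=[(30,28,46),(30,-28,46),(-14,28,46),(-14,-28,46),(-30,28,30),(-30,-28,30)]
x,f=fit(c,L,[b(70,260),b(211,240),b(84,359),b(228,345),b(103,420),b(243,408)],[.6,.25,0]);print("block",x[:2],np.degrees(x[2]));print(f.round(2).tolist())
wt=back(c,j(654,310),.067);dc=back(c,j(642,325),.035);rm=back(c,j(632,415),.035);pt=back(c,j(672,255),.068)
print("wheel",wt,dc);print("dial diam",np.linalg.norm(back(c,j(528,325),.035)-back(c,j(756,325),.035)),np.linalg.norm(back(c,j(592,310),.067)-back(c,j(716,310),.067)))
for n,a,o in(("red",rm,dc),("ptr",pt,wt)):
    d=a-o;print(n,np.degrees(np.arctan2(d[1],d[0])),np.linalg.norm(d[:2]))
q=[(30,95),(548,105),(30,483),(498,546)]
for n,uv,z in(("bed TL",(95,47),.012),("TR",(548,105),.012),("BL",(30,483),.012),("BR",(498,546),.012),("fence top far L",(80,122),.042),("fence face top L",(72,157),.042),("fence face top R",(490,208),.042),("stopL far",(440,222),.022),("stopL near",(432,290),.022),("stopR far",(473,225),.022)):
    print(n,back(c,j(*uv),z).round(4))
E
```

```text
block [0.62789975 0.24676154] 7.499632664307625
[[1.3, 0.88], [0.14, 0.98], [0.78, 1.29], [-0.72, 0.35], [-0.22, -1.12], [-1.3, -2.37]]
wheel [ 0.57516603 -0.20429134  0.067     ] [ 0.57622038 -0.20472491  0.035     ]
dial diam 0.09934530369014916 0.052551393975722956
red 170.83322286867235 0.04042165050948124
ptr -20.313762568494734 0.025217124957033196
bed TL [0.716  0.0327 0.012 ]
TR [ 0.6845 -0.1718  0.012 ]
BL [0.5154 0.0638 0.012 ]
BR [ 0.4836 -0.1407  0.012 ]
fence top far L [0.671  0.0389 0.042 ]
fence face top L [0.655  0.0426 0.042 ]
fence face top R [ 0.6283 -0.1398  0.042 ]
stopL far [ 0.6279 -0.1199  0.022 ]
stopL near [ 0.5969 -0.1151  0.022 ]
stopR far [ 0.6263 -0.1345  0.022 ]
```

```bash
python3 - <<'E'
from h import *
c=env.read_camera("top")
b=lambda u,v:(190+(u+.5)/6-.5,150+(v+.5)/6-.5)
L=[(30,28,46),(30,-28,46),(-14,28,46),(-14,-28,46),(-30,28,0),(-30,-28,0)]
x,f=fit(c,L,[b(70,260),b(211,240),b(84,359),b(228,345),b(103,420),b(243,408)],[.6,.25,0]);print("block",x[:2],np.degrees(x[2]));print(f.round(2).tolist())
print(c["img"].shape)
print(proj(env.read_camera("scene"),[[x[0],x[1],.046]]))
# wheel approach: fence yaw -8.7; grip yaw for q7~-85
for y in(165,): to([.5757,-.2045,.16],[180,0,y])
E
```

```text
block [0.63039057 0.24870573] 5.794936386583859
[[0.88, -0.44], [-0.23, 0.31], [-0.17, 0.03], [-1.62, -0.26], [1.38, 0.46], [-0.19, -0.08]]
(480, 640, 3)
[[352.34641766 341.65620729]]
shift [-60.71 -58.19   8.08] twist [ -0.05  -0.   -10.94] tcp [ 0.5757 -0.2045  0.324 ]
```

servo_tool --plan '[{"xyz": [-30, -29, 0], "twist": [0, 0, 0], "jaw": 0}, {"xyz": [-30, -29, 0], "twist": [0, 0, 0], "jaw": 0}, {"xyz": [-30, -29, 0], "twist": [0, 0, 0], "jaw": 0}, {"xyz": [-30, -29, 0], "twist": [0, 0, 0], "jaw": 0}, {"xyz": [-30, -29, 0], "twist": [0, 0, 0], "jaw": 0}, {"xyz": [-30, -29, 0], "twist": [0, 0, 0], "jaw": 0}, {"xyz": [-30, -29, 0], "twist": [0, 0, 0], "jaw": 0}, {"xyz": [-30, -29, 0], "twist": [0, 0, 0], "jaw": 0}, {"xyz": [-30, -29, 0], "twist": [0, 0, 0], "jaw": 0}, {"xyz": [-30, -29, 0], "twist": [0, 0, 0], "jaw": 0}]'

```text
time_s: 1.08
tool_pos: [0.4272, 0.1909, 0.405]
tool_rot: [179.9, 0.0, 154.1]
force: [1.7, -0.4, -0.1]
grip_width: 0.0871
grasp_force: 0.0
```

```bash
python3 - <<'E'
from h import *
o=env.get_obs();print(o["time_s"],o["qpos"].round(1))
to([.5757,-.2045,.12],[180,0,165])
E
```

```text
1.0833 [-40.6  -4.3  12.7 108.3   1.   75.9  35.9]
shift [-30.64 -29.07  12.08] twist [  0.05   0.02 -10.94] tcp [ 0.5757 -0.2045  0.284 ]
```

servo_tool --plan '[{"xyz": [-30.64, -29.07, 6], "twist": [0, 0, 0], "jaw": 0}, {"xyz": [-30.64, -29.07, 6], "twist": [0, 0, -5], "jaw": 0}, {"xyz": [-30.64, -29.07, 6], "twist": [0, 0, -5], "jaw": 0}, {"xyz": [-30.64, -29.07, 6], "twist": [0, 0, -5], "jaw": 0}, {"xyz": [-30.64, -29.07, 6], "twist": [0, 0, -5], "jaw": 0}, {"xyz": [-30.64, -29.07, 6], "twist": [0, 0, -5], "jaw": 0}, {"xyz": [-30.64, -29.07, 6], "twist": [0, 0, -5], "jaw": 0}, {"xyz": [-30.64, -29.07, 6], "twist": [0, 0, -5], "jaw": 0}, {"xyz": [-30.64, -29.07, 6], "twist": [0, 0, -5], "jaw": 0}, {"xyz": [-30.64, -29.07, 6], "twist": [0, 0, -5], "jaw": 0}]'

```text
time_s: 1.92
tool_pos: [0.5724, -0.1949, 0.346]
tool_rot: [180.0, 0.0, 159.1]
force: [1.4, 0.4, -0.6]
grip_width: 0.0872
grasp_force: 0.0
```

servo_tool --plan '[{"xyz": [0, 0, 0], "twist": [0, 0, 0], "jaw": 0}, {"xyz": [0, 0, 0], "twist": [0, 0, 0], "jaw": 0}]'

```text
time_s: 2.08
tool_pos: [0.5716, -0.1962, 0.3451]
tool_rot: [-179.9, -0.1, 158.7]
force: [-1.1, 1.0, 0.2]
grip_width: 0.0873
grasp_force: 0.0
```

```bash
python3 - <<'E'
from h import *
import cv2
o=env.get_obs();print(o["time_s"],o["qpos"].round(1))
to([.5757,-.2045,.059],[180,0,160])
c=env.read_camera("wrist");cv2.imwrite("pics/w1.png",c["img"][:,:,::-1])
print(proj(c,[[.5757,-.2045,.067],[.5757,-.2045,.035]]))
E
```

```text
2.0833 [-13.7  16.8  36.1  95.6 -10.2  71.   93.4]
shift [-0.71 -0.59 12.21] twist [-0.14 -0.09 -1.26] tcp [ 0.5757 -0.2045  0.223 ]
[[311.20533969 248.61570163]
 [312.09212078 236.44003873]]
```

View pics/w1.png

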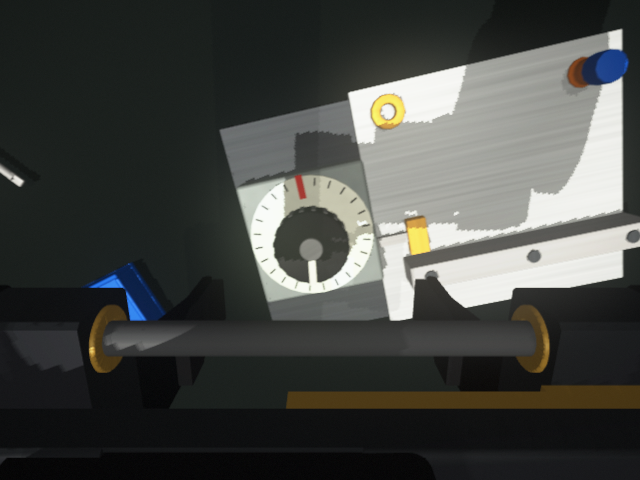

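Wrist view: wheel hub at (311,249) matches the prediction. The pointer runs to (313,283), the red mark spans (298,177) to (303,198), the stop is at (418,236), and the fence face edge runs from (405,263) to (622,213). I'll refine the numbers from this.

```bash
python3 - <<'E'
from h import *
c=env.read_camera("wrist")
a=lambda p,q:np.degrees(np.arctan2(*(q-p)[[1,0]]))
W=back(c,(311,249),.068);D=back(c,(313,235),.035)
print("wheel",W,D,"dial diam",np.linalg.norm(back(c,(251,235),.035)-back(c,(375,235),.035)))
print("ptr",a(W,back(c,(313,282),.068)),"red",a(back(c,(303,198),.035),back(c,(298,177),.035)),a(D,back(c,(300,187),.035)))
F1=back(c,(405,257),.042);F2=back(c,(620,211),.042);print("face top",F1,F2,a(F1,F2)-90)
S=[back(c,u,.022) for u in((406,218),(423,216),(430,251),(414,254))];print("stop",np.round(S,4))
E
```

```text
wheel [ 0.57626503 -0.201837    0.068     ] [ 0.57551417 -0.20057131  0.035     ] dial diam 0.09763069467583534
ptr -18.10648947836159 red 171.55931089785446 173.31466061919423
face top [ 0.6162055  -0.13921664  0.042     ] [0.6396034  0.02319527 0.042     ] -8.1979199468729
stop [[ 0.5926 -0.1264  0.022 ]
 [ 0.596  -0.113   0.022 ]
 [ 0.6267 -0.1162  0.022 ]
 [ 0.6244 -0.1294  0.022 ]]
```

servo_tool --plan '[{"xyz": [-0.7, -0.6, 4], "twist": [0, 0, -1.3], "jaw": 0}, {"xyz": [-0.7, -0.6, 8], "twist": [0, 0, -1.3], "jaw": 0}, {"xyz": [-0.7, -0.6, 11], "twist": [0, 0, -1.3], "jaw": 0}, {"xyz": [-0.7, -0.6, 12.2], "twist": [0, 0, -1.3], "jaw": 0}, {"xyz": [-0.7, -0.6, 12.2], "twist": [0, 0, -1.3], "jaw": 0}, {"xyz": [-0.7, -0.6, 12.2], "twist": [0, 0, -1.3], "jaw": 0}]'

```text
time_s: 2.68
tool_pos: [0.577, -0.2002, 0.2252]
tool_rot: [180.0, 0.0, 160.5]
force: [-0.3, -1.4, 1.2]
grip_width: 0.0873
grasp_force: 0.0
```

```bash
python3 - <<'E'
from h import *
o=env.get_obs();print(o["time_s"],o["qpos"].round(1),o["tool_pos"],o["tool_rot"],o["force"])
to([.5757,-.2045,.058],[180,0,160])
E
```

```text
2.6833 [-10.6  24.7  33.6 101.1 -15.7  58.8  99.2] [ 0.57695896 -0.20023399  0.22519981] [1.79959009e+02 4.67561551e-02 1.60460250e+02] [-0.25970005 -1.40585431  1.18472122]
shift [-0.02 -0.44  0.32] twist [0.04 0.05 0.46] tcp [ 0.5757 -0.2045  0.222 ]
```

servo_tool --plan '[{"xyz": [0, -0.3, 0.25], "twist": [0, 0, 0], "jaw": 0}, {"xyz": [0, -0.3, 0.25], "twist": [0, 0, 0], "jaw": 1}, {"xyz": [0, -0.3, 0.25], "twist": [0, 0, 0], "jaw": 1}, {"xyz": [0, -0.3, 0.25], "twist": [0, 0, 0], "jaw": 1}, {"xyz": [0, -0.3, 0.25], "twist": [0, 0, 0], "jaw": 1}, {"xyz": [0, -0.3, 0.25], "twist": [0, 0, 0], "jaw": 1}, {"xyz": [0, -0.3, 0.25], "twist": [0, 0, 0], "jaw": 1}, {"xyz": [0, -0.3, 0.25], "twist": [0, 0, 0], "jaw": 1}]' --newtons 40

```text
time_s: 3.35
tool_pos: [0.5752, -0.2048, 0.2218]
tool_rot: [-179.9, 0.0, 160.3]
force: [-0.5, -1.8, 0.9]
grip_width: 0.053
grasp_force: 40.0
```

servo_tool --plan '[{"xyz": [0, 0, 0], "twist": [0, 0, 6], "jaw": 1}, {"xyz": [0, 0, 0], "twist": [0, 0, 12], "jaw": 1}, {"xyz": [0, 0, 0], "twist": [0, 0, 18], "jaw": 1}, {"xyz": [0, 0, 0], "twist": [0, 0, 24], "jaw": 1}, {"xyz": [0, 0, 0], "twist": [0, 0, 30], "jaw": 1}, {"xyz": [0, 0, 0], "twist": [0, 0, 36], "jaw": 1}, {"xyz": [0, 0, 0], "twist": [0, 0, 42], "jaw": 1}, {"xyz": [0, 0, 0], "twist": [0, 0, 48], "jaw": 1}, {"xyz": [0, 0, 0], "twist": [0, 0, 54], "jaw": 1}, {"xyz": [0, 0, 0], "twist": [0, 0, 60], "jaw": 1}]'

```text
time_s: 4.18
tool_pos: [0.5747, -0.2053, 0.2218]
tool_rot: [-179.9, 0.1, 100.0]
force: [-1.6, -1.9, 0.7]
grip_width: 0.0527
grasp_force: 40.0
```

```bash
python3 - <<'E'
from h import *
o=env.get_obs();print(o["time_s"],o["qpos"].round(1),o["wrist_torque"],o["tool_rot"],o["force"])
E
```

```text
4.1833 [-19.4  28.4  45.9 101.5 -23.1  60.   44.9] [-0.57491567  0.51645424  0.09814261] [-1.79927258e+02  7.22892995e-02  1.00029790e+02] [-1.55048416 -1.9230377   0.65044147]
```

servo_tool --plan '[{"xyz": [0, 0, 0], "twist": [0, 0, 6], "jaw": 1}, {"xyz": [0, 0, 0], "twist": [0, 0, 12], "jaw": 1}, {"xyz": [0, 0, 0], "twist": [0, 0, 18], "jaw": 1}, {"xyz": [0, 0, 0], "twist": [0, 0, 24], "jaw": 1}, {"xyz": [0, 0, 0], "twist": [0, 0, 30], "jaw": 1}, {"xyz": [0, 0, 0], "twist": [0, 0, 36], "jaw": 1}, {"xyz": [0, 0, 0], "twist": [0, 0, 42], "jaw": 1}, {"xyz": [0, 0, 0], "twist": [0, 0, 48], "jaw": 1}, {"xyz": [0, 0, 0], "twist": [0, 0, 54], "jaw": 1}, {"xyz": [0, 0, 0], "twist": [0, 0, 60], "jaw": 1}]'

```text
time_s: 5.02
tool_pos: [0.5742, -0.2052, 0.2218]
tool_rot: [-179.9, 0.1, 40.0]
force: [-3.6, -2.0, 2.9]
grip_width: 0.0533
grasp_force: 40.0
```

```bash
python3 - <<'E'
from h import *
o=env.get_obs();print(o["time_s"],o["qpos"].round(1),o["wrist_torque"],o["tool_rot"],o["force"])
E
```

```text
5.0167 [-28.   34.2  58.8 101.8 -32.5  63.   -8. ] [-0.38343711  0.99304989  0.11311185] [-1.79933168e+02  1.37708754e-01  4.00220797e+01] [-3.64119405 -1.96499219  2.92856394]
```

servo_tool --plan '[{"xyz": [0, 0, 0], "twist": [0, 0, 6], "jaw": 1}, {"xyz": [0, 0, 0], "twist": [0, 0, 12], "jaw": 1}, {"xyz": [0, 0, 0], "twist": [0, 0, 18], "jaw": 1}, {"xyz": [0, 0, 0], "twist": [0, 0, 24], "jaw": 1}, {"xyz": [0, 0, 0], "twist": [0, 0, 30], "jaw": 1}, {"xyz": [0, 0, 0], "twist": [0, 0, 30], "jaw": 1}, {"xyz": [0, 0, 0], "twist": [0, 0, 30], "jaw": 0}, {"xyz": [0, 0, 0], "twist": [0, 0, 30], "jaw": 0}, {"xyz": [0, 0, 0], "twist": [0, 0, 30], "jaw": 0}, {"xyz": [0, 0, 0], "twist": [0, 0, 30], "jaw": 0}]'

```text
time_s: 5.85
tool_pos: [0.5757, -0.2037, 0.2215]
tool_rot: [-180.0, -0.0, 10.4]
force: [-0.9, -0.5, -0.5]
grip_width: 0.072
grasp_force: 0.0
```

servo_tool --plan '[{"xyz": [0, 0, -2], "twist": [0, 0, 0], "jaw": 0}, {"xyz": [0, 0, -5], "twist": [0, 0, -7], "jaw": 0}, {"xyz": [0, 0, -9], "twist": [0, 0, -14], "jaw": 0}, {"xyz": [0, 0, -12], "twist": [0, 0, -21], "jaw": 0}, {"xyz": [0, 0, -12], "twist": [0, 0, -28], "jaw": 0}, {"xyz": [0, 0, -12], "twist": [0, 0, -35], "jaw": 0}, {"xyz": [0, 0, -12], "twist": [0, 0, -42], "jaw": 0}, {"xyz": [0, 0, -12], "twist": [0, 0, -49], "jaw": 0}, {"xyz": [0, 0, -12], "twist": [0, 0, -56], "jaw": 0}, {"xyz": [0, 0, -12], "twist": [0, 0, -60], "jaw": 0}]'

```text
time_s: 6.68
tool_pos: [0.5754, -0.204, 0.3418]
tool_rot: [180.0, -0.0, 70.7]
force: [0.3, -0.3, -0.4]
grip_width: 0.0872
grasp_force: 0.0
```

servo_tool --plan '[{"xyz": [0, 0, 0], "twist": [0, 0, 0], "jaw": 0}, {"xyz": [0, 0, 0], "twist": [0, 0, 0], "jaw": 0}]'

```text
time_s: 6.85
tool_pos: [0.5754, -0.2041, 0.3417]
tool_rot: [180.0, -0.0, 70.2]
force: [-0.8, 0.2, 0.2]
grip_width: 0.0871
grasp_force: 0.0
```

```bash
python3 - <<'E'
from h import *
import cv2
o=env.get_obs();print(o["time_s"],o["qpos"].round(1),o["tool_pos"],o["tool_rot"])
c=env.read_camera("wrist");cv2.imwrite("pics/w2.png",c["img"][:,:,::-1])
print(proj(c,[[.5752,-.2045,.067],[.5752,-.2045,.035]]))
E
```

```text
6.85 [-28.5  23.6  57.8  95.5 -20.8  72.6  13.8] [ 0.57540607 -0.20409805  0.34171934] [ 1.79981561e+02 -3.88739676e-02  7.02416157e+01]
[[317.34992587 241.908927  ]
 [317.47014271 230.1984209 ]]
```

View pics/w2.png

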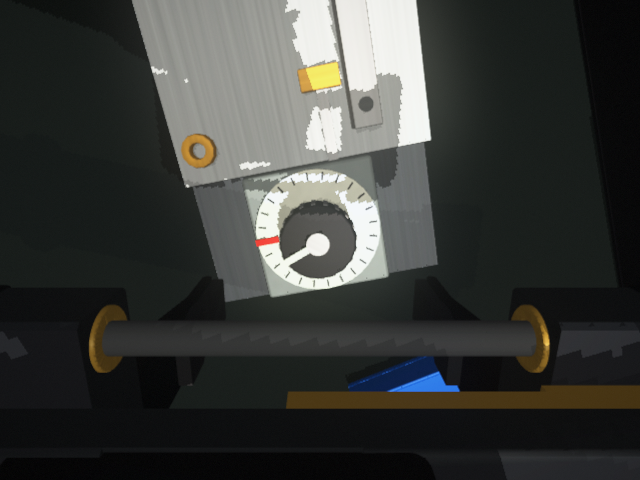

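Wrist view: hub at (318,244), pointer tip at (286,262), red mark from (256,243) to (280,240). The pointer has a bit under 20° left to go clockwise.

```bash
python3 - <<'E'
from h import *
import cv2
c=env.read_camera("wrist")
a=lambda p,q:np.degrees(np.arctan2(*(q-p)[[1,0]]))
im=c["img"].astype(int)
m=(im[:,:,0]>150)&(im[:,:,1]<90)&(im[:,:,2]<90);m[:150]=0;m[300:]=0
v,u=np.nonzero(m);R=np.array([back(c,p,.035)[:2] for p in zip(u,v)]);print(len(u),u.mean(),v.mean())
e=np.linalg.svd(R-R.mean(0))[2][0];print("red axis",np.degrees(np.arctan2(e[1],e[0])))
hsv=cv2.cvtColor(c["img"],cv2.COLOR_RGB2HSV)
# pointer: bright pixels within 26 mm of hub on top plane
W=back(c,(318,244),.068)
v,u=np.nonzero((hsv[:,:,2]>170)&(hsv[:,:,1]<60));P=np.array([back(c,p,.068)[:2] for p in zip(u,v)]);r=np.linalg.norm(P-W[:2],axis=1)
P1=P[(r<.022)];hub=P[r<.007].mean(0);k=P1[(np.linalg.norm(P1-hub,axis=1)>.011)];print(len(k),hub,W)
d=k.mean(0)-hub;print("ptr",np.degrees(np.arctan2(d[1],d[0])),np.linalg.norm(d))
for n in[("fence far edge",(371,0),(383,122)),("fence near",(337,10),(353,128)),("bed right",(418,20),(430,138)),("bed bottom",(430,139),(186,187))]:print(n[0],a(back(c,n[1],.042 if 'f' in n[0] else .012),back(c,n[2],.042 if 'f' in n[0] else .012)))
D=back(c,(318,230),.035);print(a(D,back(c,(u.mean(),v.mean()),.035)),a(D,back(c,(267.5,241.5),.035)),D)
E
```

```text
127 266.4409448818898 240.70866141732284
red axis 170.74745191432663
122 [ 0.5751678  -0.20583105] [ 0.5751607  -0.20585064  0.068     ]
ptr -169.33205721553986 0.016341122692734855
fence far edge -101.34556520514347
fence near -100.40223501436155
bed right -99.34329658167435
bed bottom 171.1460107551548
56.32953072863279 173.4349290107196 [ 0.57557868 -0.20455474  0.035     ]
```

servo_tool --plan '[{"xyz": [0, 0, 4], "twist": [0, 0, 0], "jaw": 0}, {"xyz": [0, 0, 8], "twist": [0, 0, 0], "jaw": 0}, {"xyz": [0, 0, 11], "twist": [0, 0, 0], "jaw": 0}, {"xyz": [0, -0.05, 12], "twist": [0, 0, 0], "jaw": 0}, {"xyz": [0, -0.05, 12], "twist": [0, 0, 0], "jaw": 1}, {"xyz": [0, -0.05, 12], "twist": [0, 0, 0], "jaw": 1}, {"xyz": [0, -0.05, 12], "twist": [0, 0, 0], "jaw": 1}, {"xyz": [0, -0.05, 12], "twist": [0, 0, 0], "jaw": 1}, {"xyz": [0, -0.05, 12], "twist": [0, 0, 0], "jaw": 1}, {"xyz": [0, -0.05, 12], "twist": [0, 0, 0], "jaw": 1}]' --newtons 40

```text
time_s: 7.78
tool_pos: [0.5751, -0.204, 0.2222]
tool_rot: [179.9, -0.0, 70.4]
force: [-0.2, 0.2, -0.1]
grip_width: 0.0549
grasp_force: 1.2
```

servo_tool --plan '[{"xyz": [0, 0, 0], "twist": [0, 0, 0], "jaw": 1}, {"xyz": [0, 0, 0], "twist": [0, 0, 5], "jaw": 1}, {"xyz": [0, 0, 0], "twist": [0, 0, 10], "jaw": 1}, {"xyz": [0, 0, 0], "twist": [0, 0, 15], "jaw": 1}, {"xyz": [0, 0, 0], "twist": [0, 0, 19.7], "jaw": 1}, {"xyz": [0, 0, 0], "twist": [0, 0, 19.7], "jaw": 1}, {"xyz": [0, 0, 0], "twist": [0, 0, 19.7], "jaw": 1}]'

```text
time_s: 8.37
tool_pos: [0.575, -0.204, 0.2221]
tool_rot: [180.0, -0.0, 50.8]
force: [-1.1, 0.6, 5.3]
grip_width: 0.0531
grasp_force: 40.0
```

servo_tool --plan '[{"xyz": [0, 0, 0], "twist": [0, 0, 0], "jaw": 0}, {"xyz": [0, 0, 0], "twist": [0, 0, 0], "jaw": 0}, {"xyz": [0, 0, 0], "twist": [0, 0, 0], "jaw": 0}, {"xyz": [0, 0, 0], "twist": [0, 0, 0], "jaw": 0}, {"xyz": [0, 0, -4], "twist": [0, 0, 0], "jaw": 0}, {"xyz": [0, 0, -8], "twist": [0, 0, 0], "jaw": 0}, {"xyz": [0, 0, -12], "twist": [0, 0, 0], "jaw": 0}, {"xyz": [0, 0, -12], "twist": [0, 0, 0], "jaw": 0}]'

```text
time_s: 9.03
tool_pos: [0.5767, -0.2061, 0.3493]
tool_rot: [179.4, -0.3, 50.7]
force: [1.3, -1.7, 0.3]
grip_width: 0.0863
grasp_force: 0.0
```

```bash
python3 - <<'E'
from h import *
import cv2
o=env.get_obs();print(o["time_s"],o["qpos"].round(1),o["tool_pos"],o["tool_rot"])
c=env.read_camera("wrist");cv2.imwrite("pics/w3.png",cv2.resize(c["img"][40:310,200:440,::-1],None,fx=2.2,fy=2.2,interpolation=cv2.INTER_CUBIC))
print(proj(c,[[.5752,-.2045,.067],[.5752,-.2045,.035]]))
E
```

```text
9.0333 [-31.7  25.5  63.3  95.1 -23.8  73.5  -3.4] [ 0.57665446 -0.20614997  0.3492956 ] [179.36773811  -0.28087858  50.6502985 ]
[[310.14830444 239.9130182 ]
 [310.55837326 228.85986406]]
```

View pics/w3.png

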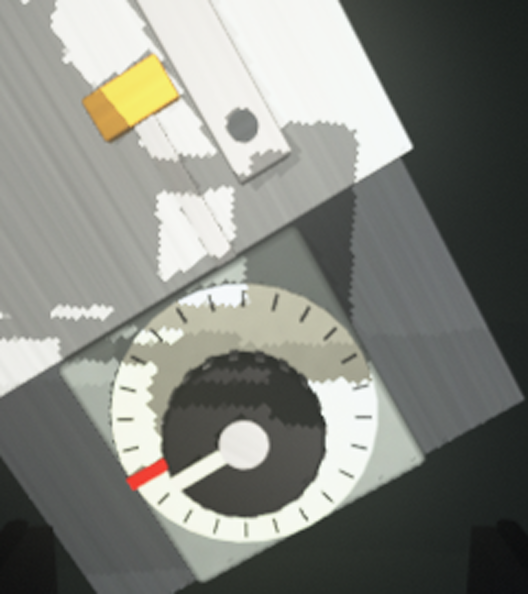

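```bash
python3 - <<'E'
from h import *
import cv2
c=env.read_camera("wrist")
a=lambda p,q:np.degrees(np.arctan2(*(q-p)[[1,0]]))
im=c["img"].astype(int)
f=lambda u,v:(200+(u+.5)/2.2-.5,40+(v+.5)/2.2-.5)
m=(im[:,:,0]>150)&(im[:,:,1]<90)&(im[:,:,2]<90);m[:200]=0;m[300:]=0;m[:,:230]=0;m[:,300:]=0
v,u=np.nonzero(m);R=np.array([back(c,p,.035)[:2] for p in zip(u,v)])
e=np.linalg.svd(R-R.mean(0))[2][0];print("red axis",len(u),np.degrees(np.arctan2(e[1],e[0])))
W=back(c,f(244,444),.068);print("hub",W,"ptr",a(W,back(c,f(172,489),.068)),a(W,back(c,f(176,487),.068)))
print("edges",a(back(c,f(205,582),.03),back(c,f(523,398),.03)),a(back(c,f(0,397),.012),back(c,f(412,148),.012)))
D=back(c,f(244.5,412),.035);print("dial c",D,a(D,np.r_[R.mean(0),.035]))
S=[back(c,f(*p),.022) for p in((83,100),(153,55),(180,95),(109,140),(98,131))];print("stop",np.round(S,4))
F=[back(c,f(*p),.042) for p in((133,0),(243,183))];print("face",np.round(F,4),a(F[1],F[0])-90)
E
```

```text
red axis 104 170.8805446373182
hub [ 0.57385324 -0.20343121  0.068     ] ptr 173.50976916238716 173.81590818717538
edges -7.518114149390127 -8.882292055591671
dial c [ 0.57511713 -0.20153045  0.035     ] 175.72328586819168
stop [[ 0.6001 -0.086   0.022 ]
 [ 0.6276 -0.0904  0.022 ]
 [ 0.6264 -0.1055  0.022 ]
 [ 0.5983 -0.101   0.022 ]
 [ 0.5974 -0.0965  0.022 ]]
face [[ 0.6329 -0.0786  0.042 ]
 [ 0.6246 -0.1412  0.042 ]] -7.509291516557866
```

servo_tool --plan '[{"xyz": [0, 0, 0], "twist": [0, 0, 0], "jaw": 0}, {"xyz": [0, 0, 0], "twist": [0, 0, 0], "jaw": 0}]'

```text
time_s: 9.3
tool_pos: [0.5745, -0.2035, 0.3401]
tool_rot: [-179.9, 0.1, 50.7]
force: [0.1, 0.8, -0.8]
grip_width: 0.087
grasp_force: 0.0
```

```bash
python3 - <<'E'
from h import *
import cv2
c=env.read_camera("wrist");cv2.imwrite("pics/w4.png",cv2.resize(c["img"][190:290,230:370,::-1],None,fx=5.7,fy=5.7,interpolation=cv2.INTER_CUBIC))
print(env.get_obs()["tool_pos"],env.get_obs()["tool_rot"])
im=c["img"].astype(int)
m=(im[:,:,0]>150)&(im[:,:,1]<90)&(im[:,:,2]<90);m[:200]=0;m[300:]=0;m[:,:230]=0;m[:,300:]=0
v,u=np.nonzero(m);R=np.array([back(c,p,.035)[:2] for p in zip(u,v)])
e=np.linalg.svd(R-R.mean(0))[2][0];print("red axis",len(u),np.degrees(np.arctan2(e[1],e[0])))
E
```

```text
[ 0.5744879  -0.20353475  0.33999903] [-1.79862035e+02  6.53951108e-02  5.06661326e+01]
red axis 113 172.2889581540513
```

View pics/w4.png

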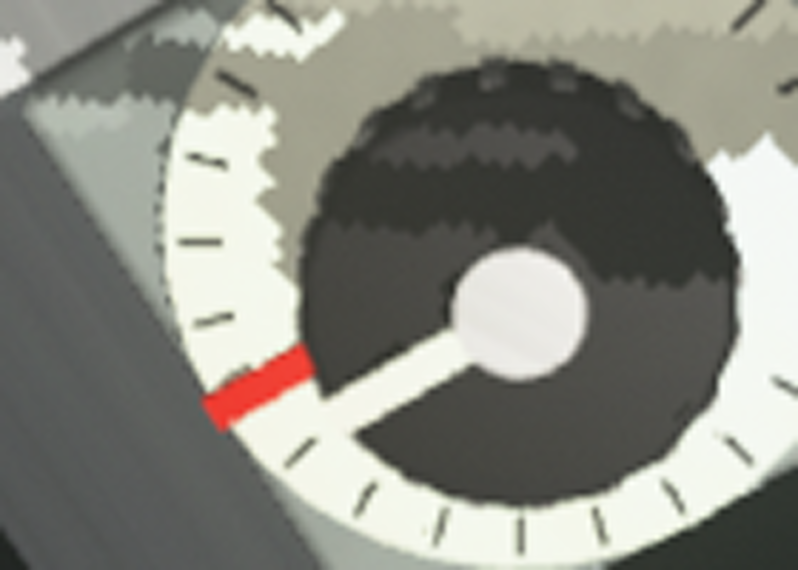

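The wheel is done. In the crop the pointer bar (hub (520,313), tip (336,418)) is parallel to the red bar ((210,416)–(309,360)) within 1°. Next I go to the block with the jaw partly open, because the green block is close by.

```bash
python3 - <<'E'
from h import *
to([.630,.249,.176],[180,0,-173.5])
E
```

```text
shift [ 3.852e+01 -2.439e+01  1.000e-02] twist [-1.4000e-01 -1.3000e-01 -1.3583e+02] tcp [0.63  0.249 0.34 ]
```

servo_tool --plan '[{"xyz": [3.8, -2.4, 0], "twist": [0, 0, -6.8], "jaw": 0.2}, {"xyz": [7.7, -4.8, 0], "twist": [0, 0, -13.6], "jaw": 0.2}, {"xyz": [11.5, -7.3, 0], "twist": [0, 0, -20.4], "jaw": 0.2}, {"xyz": [15.4, -9.7, 0], "twist": [0, 0, -27.2], "jaw": 0.2}, {"xyz": [18.5, -11.7, 0], "twist": [0, 0, -34], "jaw": 0.2}, {"xyz": [21.5, -13.6, 0], "twist": [0, 0, -40.8], "jaw": 0.2}, {"xyz": [24.6, -15.6, 0], "twist": [0, 0, -47.6], "jaw": 0.2}, {"xyz": [27.7, -17.5, 0], "twist": [0, 0, -54.4], "jaw": 0.2}, {"xyz": [30.8, -19.5, 0], "twist": [0, 0, -61.2], "jaw": 0.2}, {"xyz": [34, -21.5, 0], "twist": [0, 0, -68], "jaw": 0.2}]'

```text
time_s: 10.18
tool_pos: [0.6237, 0.1971, 0.3402]
tool_rot: [-179.9, -0.0, 119.0]
force: [0.3, -0.3, -0.2]
grip_width: 0.0696
grasp_force: 0.0
```

```bash
python3 - <<'E'
from h import *
print(env.get_obs()["qpos"].round(1))
to([.630,.249,.176],[180,0,-173.5])
E
```

```text
[-52.8  25.5  43.6  88.6 -18.   73.3  22.3]
shift [4.24 3.07 0.01] twist [ -0.1   -0.09 -67.5 ] tcp [0.63  0.249 0.34 ]
```

servo_tool --plan '[{"xyz": [2, 1.5, 0], "twist": [0, 0, -7], "jaw": 0.2}, {"xyz": [4.2, 3.1, 0], "twist": [0, 0, -14], "jaw": 0.2}, {"xyz": [4.2, 3.1, 0], "twist": [0, 0, -21], "jaw": 0.2}, {"xyz": [4.2, 3.1, 0], "twist": [0, 0, -28], "jaw": 0.2}, {"xyz": [4.2, 3.1, 0], "twist": [0, 0, -35], "jaw": 0.2}, {"xyz": [4.2, 3.1, 0], "twist": [0, 0, -42], "jaw": 0.2}, {"xyz": [4.2, 3.1, 0], "twist": [0, 0, -49], "jaw": 0.2}, {"xyz": [4.2, 3.1, 0], "twist": [0, 0, -56], "jaw": 0.2}, {"xyz": [4.2, 3.1, 0], "twist": [0, 0, -62], "jaw": 0.2}, {"xyz": [4.2, 3.1, 0], "twist": [0, 0, -67.5], "jaw": 0.2}]'

```text
time_s: 11.02
tool_pos: [0.6309, 0.2469, 0.3399]
tool_rot: [-180.0, -0.1, -173.5]
force: [-1.0, 0.5, 0.3]
grip_width: 0.0698
grasp_force: 0.0
```

servo_tool --plan '[{"xyz": [0, 0, 0], "twist": [0, 0, 0], "jaw": 0.2}, {"xyz": [0, 0, 0], "twist": [0, 0, 0], "jaw": 0.2}, {"xyz": [0, 0, 0], "twist": [0, 0, 0], "jaw": 0.2}]'

```text
time_s: 11.27
tool_pos: [0.6311, 0.2469, 0.3408]
tool_rot: [-180.0, -0.1, -174.0]
force: [0.6, -0.1, -0.4]
grip_width: 0.0695
grasp_force: 0.0
```

```bash
python3 - <<'E'
from h import *
import cv2
print(env.get_obs()["qpos"].round(1))
c=env.read_camera("wrist");cv2.imwrite("pics/w5.png",c["img"][:,:,::-1])
h=cv2.cvtColor(c["img"],cv2.COLOR_RGB2HSV)
m=((h[:,:,0]<16)&(h[:,:,1]>120)&(h[:,:,2]>90)).astype(np.uint8)
for k in sorted(cv2.findContours(m,0,2)[0],key=cv2.contourArea)[-3:]:
    print(cv2.contourArea(k),cv2.boundingRect(k),cv2.approxPolyDP(k,4,True)[:,0].tolist())
L=np.array([(30,28,46),(30,-28,46),(-14,-28,46),(-14,28,46),(-30,-28,30),(-30,28,30)])/1e3
R=Ro.from_euler("z",6.5,degrees=True).as_matrix();print(proj(c,L@R.T+[.63,.249,0]).round(0).tolist())
to([.630,.249,.033],[180,0,-173.5])
E
```

```text
[-45.7  25.6  29.9  84.5 -12.9  73.5  81.4]
581.5 (285, 292, 51, 29) [[285, 319], [335, 318], [306, 302], [303, 292]]
6149.0 (283, 181, 77, 87) [[357, 184], [288, 182], [283, 187], [286, 267], [358, 265]]
6918.0 (513, 200, 115, 88) [[621, 224], [611, 212], [586, 200], [543, 209], [517, 238], [513, 254], [519, 279], [529, 287], [584, 286], [582, 277], [602, 248], [627, 247]]
[[360.0, 270.0], [286.0, 270.0], [284.0, 214.0], [361.0, 213.0], [286.0, 189.0], [359.0, 188.0]]
shift [ 0.08  0.22 14.4 ] twist [-0.02 -0.05 -0.46] tcp [0.63  0.249 0.197]
```

View pics/w5.png

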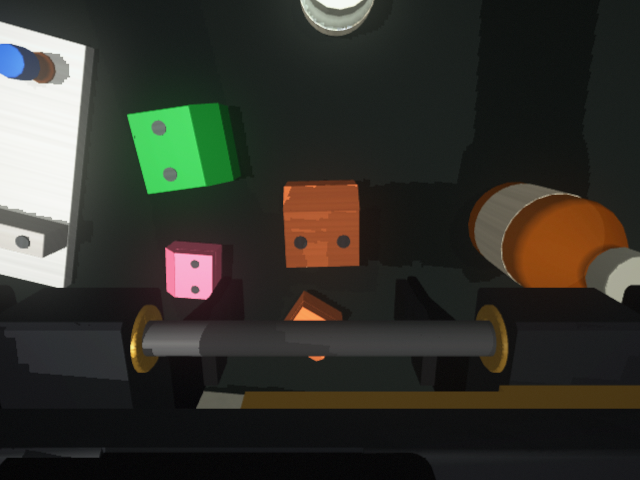

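Wrist view: the orange block's top back edge runs from (286,267) to (358,265), bevel on the robot side, within 3 mm of the prediction. The green block is clear of the partly open fingers, so I descend and grasp.

servo_tool --plan '[{"xyz": [0.3, 0.2, 4], "twist": [0, 0, -0.5], "jaw": 0.2}, {"xyz": [0.3, 0.2, 8], "twist": [0, 0, -0.5], "jaw": 0.2}, {"xyz": [0.3, 0.2, 11], "twist": [0, 0, -0.5], "jaw": 0.2}, {"xyz": [0.3, 0.2, 13.5], "twist": [0, 0, -0.5], "jaw": 0.2}, {"xyz": [0.3, 0.2, 14.4], "twist": [0, 0, -0.5], "jaw": 0.2}, {"xyz": [0.3, 0.2, 14.4], "twist": [0, 0, -0.5], "jaw": 0.2}, {"xyz": [0.3, 0.2, 14.4], "twist": [0, 0, -0.5], "jaw": 1}, {"xyz": [0.3, 0.2, 14.4], "twist": [0, 0, -0.5], "jaw": 1}, {"xyz": [0.3, 0.2, 14.4], "twist": [0, 0, -0.5], "jaw": 1}, {"xyz": [0.3, 0.2, 14.4], "twist": [0, 0, -0.5], "jaw": 1}]' --newtons 35

```text
time_s: 12.15
tool_pos: [0.6291, 0.2488, 0.2002]
tool_rot: [179.9, 0.2, -173.3]
force: [-0.1, 0.6, 4.6]
grip_width: 0.0558
grasp_force: 35.0
```

servo_tool --plan '[{"xyz": [0, 0, 0], "twist": [0, 0, 0], "jaw": 1}, {"xyz": [0, 0, 0], "twist": [0, 0, 0], "jaw": 1}, {"xyz": [0, 0, -1], "twist": [0, 0, 0], "jaw": 1}, {"xyz": [0, 0, -3], "twist": [0, 0, 0], "jaw": 1}, {"xyz": [0, 0, -6], "twist": [0, 0, 0], "jaw": 1}, {"xyz": [0, 0, -9], "twist": [0, 0, 0], "jaw": 1}, {"xyz": [0, 0, -10], "twist": [0, 0, 0], "jaw": 1}, {"xyz": [0, 0, -10], "twist": [0, 0, 0], "jaw": 1}]'

```text
time_s: 12.82
tool_pos: [0.6289, 0.2488, 0.3011]
tool_rot: [179.9, 0.3, -173.3]
force: [1.6, -0.2, -4.4]
grip_width: 0.0557
grasp_force: 35.0
```

```bash
python3 - <<'E'
from h import *
import cv2
o=env.get_obs();print(o["time_s"],o["qpos"].round(1),o["grip_width"],o["grasp_force"])
c=env.read_camera("wrist");cv2.imwrite("pics/w6.png",c["img"][:,:,::-1])
h=cv2.cvtColor(c["img"],cv2.COLOR_RGB2HSV)
m=((h[:,:,0]<16)&(h[:,:,1]>120)&(h[:,:,2]>90)).astype(np.uint8)
for k in sorted(cv2.findContours(m,0,2)[0],key=cv2.contourArea)[-3:]:
    print(cv2.contourArea(k),cv2.boundingRect(k),cv2.approxPolyDP(k,4,True)[:,0].tolist())
# place: jig frame yaw -9
x=np.array([np.cos(np.radians(9)),-np.sin(np.radians(9))]);y=np.array([-x[1],x[0]])
p=(.610-.012)*x+(.038+.008)*y;print(p)
to([p[0],p[1],.033+.08],[180,0,171])
E
```

```text
12.8167 [-45.7  26.9  29.2  87.4 -13.8  69.   82.5] 0.05568888358262056 34.954061871394515
4201.5 (250, 356, 140, 34) [[250, 356], [252, 387], [387, 385], [388, 356]]
8461.5 (527, 209, 113, 112) [[569, 215], [553, 224], [532, 250], [528, 285], [565, 287], [616, 320], [624, 290], [639, 284], [639, 219], [604, 209]]
14050.5 (244, 220, 149, 101) [[249, 237], [247, 320], [390, 320], [388, 242], [375, 220], [264, 220]]
[ 0.59783361 -0.04811415]
shift [  6.45 -29.13   2.1 ] twist [ 0.07  0.08 15.66] tcp [ 0.5978 -0.0481  0.277 ]
```

servo_tool --plan '[{"xyz": [0.7, -3.6, 0], "twist": [0, 0, 2], "jaw": 1}, {"xyz": [1.4, -7.2, 0], "twist": [0, 0, 4], "jaw": 1}, {"xyz": [2.2, -10.8, 0], "twist": [0, 0, 6], "jaw": 1}, {"xyz": [3, -14.4, 0], "twist": [0, 0, 8], "jaw": 1}, {"xyz": [3.8, -18, 0], "twist": [0, 0, 10], "jaw": 1}, {"xyz": [4.7, -21.6, 0], "twist": [0, 0, 12], "jaw": 1}, {"xyz": [5.5, -25.2, 0], "twist": [0, 0, 14], "jaw": 1}, {"xyz": [6.2, -28, 0], "twist": [0, 0, 15.7], "jaw": 1}, {"xyz": [6.4, -29.1, 0], "twist": [0, 0, 15.7], "jaw": 1}, {"xyz": [6.4, -29.1, 0], "twist": [0, 0, 15.7], "jaw": 1}]'

```text
time_s: 13.7
tool_pos: [0.5964, -0.0526, 0.2954]
tool_rot: [-179.8, -0.2, 170.6]
force: [-0.6, -0.7, -4.8]
grip_width: 0.0557
grasp_force: 35.0
```

servo_tool --plan '[{"xyz": [0, 0, 0], "twist": [0, 0, 0], "jaw": 1}, {"xyz": [0, 0, 2], "twist": [0, 0, 0], "jaw": 1}, {"xyz": [0, 0, 4], "twist": [0, 0, 0], "jaw": 1}, {"xyz": [0, 0, 5], "twist": [0, 0, 0], "jaw": 1}, {"xyz": [0, 0, 5], "twist": [0, 0, 0], "jaw": 1}, {"xyz": [0, 0, 5], "twist": [0, 0, 0], "jaw": 1}]'

```text
time_s: 14.2
tool_pos: [0.5981, -0.0463, 0.2467]
tool_rot: [-180.0, -0.1, 171.1]
force: [0.1, 1.4, -3.5]
grip_width: 0.0555
grasp_force: 35.0
```

```bash
python3 - <<'E'
from h import *
import cv2
o=env.get_obs();print(o["time_s"],o["qpos"].round(1),o["tool_pos"],o["tool_rot"],o["force"])
c=env.read_camera("top");t=c["img"][:,:,::-1]
a=cv2.resize(t[165:270,285:425],None,fx=5.7,fy=5.7,interpolation=cv2.INTER_CUBIC);cv2.imwrite("pics/t2.png",a)
c=env.read_camera("scene");cv2.imwrite("pics/s2.png",cv2.resize(c["img"][180:300,220:350,::-1],None,fx=5,fy=5,interpolation=cv2.INTER_CUBIC))
to([.5978,-.0481,.05],[180,0,171])
E
```

```text
14.2 [-29.   22.7  37.6 101.8 -15.6  60.9  95.2] [ 0.59806523 -0.04633743  0.24673592] [-1.79986629e+02 -1.21786036e-01  1.71070469e+02] [ 0.10412824  1.39070721 -3.49942498]
shift [ 0.09 -0.1   3.45] twist [0.02 0.08 0.01] tcp [ 0.5978 -0.0481  0.214 ]
```

servo_tool --plan '[{"xyz": [0, 0, 1.5], "twist": [0, 0, 0], "jaw": 1}, {"xyz": [0, 0, 2.8], "twist": [0, 0, 0], "jaw": 1}, {"xyz": [0, 0, 3.2], "twist": [0, 0, 0], "jaw": 1}, {"xyz": [0, 0, 3.2], "twist": [0, 0, 0], "jaw": 1}, {"xyz": [0, 0, 3.2], "twist": [0, 0, 0], "jaw": 1}]'

```text
time_s: 14.72
tool_pos: [0.5983, -0.0478, 0.2157]
tool_rot: [-180.0, -0.0, 171.0]
force: [-0.2, -0.1, -4.0]
grip_width: 0.056
grasp_force: 35.0
```

servo_tool --plan '[{"xyz": [0, 0, 0.1], "twist": [0, 0, 0], "jaw": 1}, {"xyz": [0, 0, 0.1], "twist": [0, 0, 0], "jaw": 1}, {"xyz": [0, 0, 0.1], "twist": [0, 0, 0], "jaw": 1}]'

```text
time_s: 14.97
tool_pos: [0.5984, -0.0479, 0.2152]
tool_rot: [180.0, 0.1, 171.0]
force: [-0.7, -0.0, -4.1]
grip_width: 0.0558
grasp_force: 35.0
```

servo_tool --plan '[{"xyz": [0, 0, 0.1], "twist": [0, 0, 0], "jaw": 1}, {"xyz": [0, 0, 0.1], "twist": [0, 0, 0], "jaw": 1}, {"xyz": [0, 0, 0.1], "twist": [0, 0, 0], "jaw": 1}]'

```text
time_s: 15.22
tool_pos: [0.5982, -0.0478, 0.2137]
tool_rot: [180.0, 0.0, 171.0]
force: [0.0, -0.2, -3.8]
grip_width: 0.0556
grasp_force: 35.0
```

servo_tool --plan '[{"xyz": [0, 0, 0.1], "twist": [0, 0, 0], "jaw": 1}, {"xyz": [0, 0, 0.1], "twist": [0, 0, 0], "jaw": 1}, {"xyz": [0, 0, 0.1], "twist": [0, 0, 0], "jaw": 1}]'

```text
time_s: 15.47
tool_pos: [0.5982, -0.0477, 0.2126]
tool_rot: [180.0, -0.0, 171.0]
force: [0.1, -0.4, -3.8]
grip_width: 0.0563
grasp_force: 35.0
```

servo_tool --plan '[{"xyz": [0, 0, 0.1], "twist": [0, 0, 0], "jaw": 1}, {"xyz": [0, 0, 0.1], "twist": [0, 0, 0], "jaw": 1}, {"xyz": [0, 0, 0.1], "twist": [0, 0, 0], "jaw": 1}]'

```text
time_s: 15.72
tool_pos: [0.5985, -0.0479, 0.2121]
tool_rot: [180.0, 0.0, 171.0]
force: [-0.5, 0.0, -0.5]
grip_width: 0.0555
grasp_force: 35.0
```

servo_tool --plan '[{"xyz": [0, -0.3, 0], "twist": [0, 0, 0], "jaw": 1}, {"xyz": [0, -0.5, 0], "twist": [0, 0, 0], "jaw": 1}, {"xyz": [0, -0.5, 0], "twist": [0, 0, 0], "jaw": 1}]'

```text
time_s: 15.97
tool_pos: [0.5977, -0.0534, 0.2121]
tool_rot: [180.0, 0.1, 170.9]
force: [-0.2, -1.0, 0.6]
grip_width: 0.0561
grasp_force: 35.0
```

servo_tool --plan '[{"xyz": [0, -0.1, 0], "twist": [0, 0, 0], "jaw": 1}, {"xyz": [0, -0.1, 0], "twist": [0, 0, 0], "jaw": 1}]'

```text
time_s: 16.13
tool_pos: [0.5976, -0.0539, 0.2121]
tool_rot: [180.0, 0.1, 170.9]
force: [0.8, 0.3, 1.4]
grip_width: 0.0555
grasp_force: 35.0
```

servo_tool --plan '[{"xyz": [0, -0.1, 0], "twist": [0, 0, 0], "jaw": 1}, {"xyz": [0, -0.1, 0], "twist": [0, 0, 0], "jaw": 1}]'

```text
time_s: 16.3
tool_pos: [0.5974, -0.0547, 0.2121]
tool_rot: [180.0, 0.1, 171.0]
force: [0.3, 1.1, 2.5]
grip_width: 0.0555
grasp_force: 35.0
```

servo_tool --plan '[{"xyz": [0, -0.1, 0], "twist": [0, 0, 0], "jaw": 1}, {"xyz": [0, -0.1, 0], "twist": [0, 0, 0], "jaw": 1}, {"xyz": [0, -0.1, 0], "twist": [0, 0, 0], "jaw": 1}]'

```text
time_s: 16.55
tool_pos: [0.5973, -0.0557, 0.2121]
tool_rot: [180.0, 0.1, 171.0]
force: [1.1, 1.1, 4.5]
grip_width: 0.0554
grasp_force: 35.0
```

servo_tool --plan '[{"xyz": [0, -0.07, 0], "twist": [0, 0, 0], "jaw": 1}, {"xyz": [0, -0.07, 0], "twist": [0, 0, 0], "jaw": 1}, {"xyz": [0, -0.07, 0], "twist": [0, 0, 0], "jaw": 1}]'

```text
time_s: 16.8
tool_pos: [0.5971, -0.0563, 0.2121]
tool_rot: [180.0, 0.1, 171.0]
force: [-0.6, 1.7, 5.8]
grip_width: 0.0557
grasp_force: 35.0
```

servo_tool --plan '[{"xyz": [0, -0.1, -0.06], "twist": [0, 0, 0], "jaw": 1}, {"xyz": [0, -0.1, -0.06], "twist": [0, 0, 0], "jaw": 1}, {"xyz": [0, -0.1, -0.06], "twist": [0, 0, 0], "jaw": 1}]'

```text
time_s: 17.05
tool_pos: [0.5969, -0.0569, 0.2121]
tool_rot: [180.0, 0.0, 171.0]
force: [1.6, 2.3, 1.3]
grip_width: 0.0558
grasp_force: 35.0
```

servo_tool --plan '[{"xyz": [0, -0.1, 0], "twist": [0, 0, 0], "jaw": 1}, {"xyz": [0, -0.1, 0], "twist": [0, 0, 0], "jaw": 1}, {"xyz": [0, -0.1, 0], "twist": [0, 0, 0], "jaw": 1}]'

```text
time_s: 17.3
tool_pos: [0.5968, -0.0572, 0.2121]
tool_rot: [179.9, 0.0, 171.0]
force: [2.6, 5.2, 0.7]
grip_width: 0.0561
grasp_force: 35.0
```

servo_tool --plan '[{"xyz": [-0.3, 0.05, 0], "twist": [0, 0, 0], "jaw": 1}, {"xyz": [-0.6, 0.05, 0], "twist": [0, 0, 0], "jaw": 1}, {"xyz": [-0.8, 0.05, 0], "twist": [0, 0, 0], "jaw": 1}, {"xyz": [-0.8, 0.05, 0], "twist": [0, 0, 0], "jaw": 1}]'

```text
time_s: 17.63
tool_pos: [0.6039, -0.0582, 0.2122]
tool_rot: [179.9, -0.2, 171.0]
force: [-1.7, 5.2, 5.8]
grip_width: 0.0559
grasp_force: 34.9
```

servo_tool --plan '[{"xyz": [-0.1, 0, 0], "twist": [0, 0, 0], "jaw": 1}, {"xyz": [-0.1, 0, 0], "twist": [0, 0, 0], "jaw": 1}]'

```text
time_s: 17.8
tool_pos: [0.6046, -0.0583, 0.2122]
tool_rot: [179.9, -0.3, 171.0]
force: [-3.2, 5.5, 7.1]
grip_width: 0.0557
grasp_force: 34.9
```

servo_tool --plan '[{"xyz": [-0.1, 0, 0], "twist": [0, 0, 0], "jaw": 1}, {"xyz": [-0.1, 0, 0], "twist": [0, 0, 0], "jaw": 1}]'

```text
time_s: 17.97
tool_pos: [0.6056, -0.0585, 0.2122]
tool_rot: [179.9, -0.3, 171.0]
force: [-3.4, 5.6, 7.6]
grip_width: 0.0557
grasp_force: 34.9
```

servo_tool --plan '[{"xyz": [-0.15, 0.03, -0.06], "twist": [0, 0, 0], "jaw": 1}, {"xyz": [-0.15, 0.03, -0.06], "twist": [0, 0, 0], "jaw": 1}, {"xyz": [-0.15, 0.03, -0.06], "twist": [0, 0, 0], "jaw": 1}]'

```text
time_s: 18.22
tool_pos: [0.6069, -0.0586, 0.2123]
tool_rot: [179.9, -0.3, 171.0]
force: [-2.4, 4.3, 4.3]
grip_width: 0.0557
grasp_force: 34.9
```

servo_tool --plan '[{"xyz": [-0.1, 0, 0], "twist": [0, 0, 0], "jaw": 1}, {"xyz": [-0.1, 0, 0], "twist": [0, 0, 0], "jaw": 1}, {"xyz": [-0.1, 0, 0], "twist": [0, 0, 0], "jaw": 1}]'

```text
time_s: 18.47
tool_pos: [0.6079, -0.0587, 0.2122]
tool_rot: [179.9, -0.3, 171.0]
force: [-3.4, 5.3, 4.0]
grip_width: 0.0556
grasp_force: 34.9
```

servo_tool --plan '[{"xyz": [-0.1, 0, 0], "twist": [0, 0, 0], "jaw": 1}, {"xyz": [-0.1, 0, 0], "twist": [0, 0, 0], "jaw": 1}, {"xyz": [-0.1, 0, 0], "twist": [0, 0, 0], "jaw": 1}]'

```text
time_s: 18.72
tool_pos: [0.6089, -0.0589, 0.2122]
tool_rot: [179.9, -0.3, 171.0]
force: [-3.7, 3.9, 3.9]
grip_width: 0.0557
grasp_force: 34.9
```

servo_tool --plan '[{"xyz": [-0.1, 0, 0], "twist": [0, 0, 0], "jaw": 1}, {"xyz": [-0.1, 0, 0], "twist": [0, 0, 0], "jaw": 1}, {"xyz": [-0.1, 0, 0], "twist": [0, 0, 0], "jaw": 1}]'

```text
time_s: 18.97
tool_pos: [0.6099, -0.059, 0.2123]
tool_rot: [179.9, -0.3, 171.0]
force: [-3.0, 5.6, 3.3]
grip_width: 0.056
grasp_force: 34.9
```

servo_tool --plan '[{"xyz": [-0.1, 0, 0], "twist": [0, 0, 0], "jaw": 1}, {"xyz": [-0.1, 0, 0], "twist": [0, 0, 0], "jaw": 1}, {"xyz": [-0.1, 0, 0], "twist": [0, 0, 0], "jaw": 1}]'

```text
time_s: 19.22
tool_pos: [0.6109, -0.0592, 0.2122]
tool_rot: [179.9, -0.3, 171.0]
force: [-2.8, 4.8, 3.5]
grip_width: 0.0557
grasp_force: 34.9
```

servo_tool --plan '[{"xyz": [-0.1, 0, 0], "twist": [0, 0, 0], "jaw": 1}, {"xyz": [-0.1, 0, 0], "twist": [0, 0, 0], "jaw": 1}, {"xyz": [-0.1, 0, 0], "twist": [0, 0, 0], "jaw": 1}]'

```text
time_s: 19.47
tool_pos: [0.6115, -0.0593, 0.2122]
tool_rot: [179.9, -0.3, 171.0]
force: [-4.8, 5.7, 6.2]
grip_width: 0.0558
grasp_force: 34.9
```

servo_tool --plan '[{"xyz": [-0.1, 0, 0], "twist": [0, 0, 0], "jaw": 1}, {"xyz": [-0.1, 0, 0], "twist": [0, 0, 0], "jaw": 1}, {"xyz": [-0.1, 0, 0], "twist": [0, 0, 0], "jaw": 1}]'

```text
time_s: 19.72
tool_pos: [0.6119, -0.0594, 0.2123]
tool_rot: [179.9, -0.5, 171.0]
force: [-7.5, 5.2, 8.6]
grip_width: 0.0556
grasp_force: 34.9
```

```bash
python3 - <<'E'
from h import *
import cv2
o=env.get_obs();print(o["force"],o["wrist_torque"],o["qpos"].round(1))
c=env.read_camera("top");a=cv2.resize(c["img"][165:265,290:390,::-1],None,fx=4,fy=4,interpolation=cv2.INTER_CUBIC)
c=env.read_camera("scene");b=cv2.resize(c["img"][205:305,220:320,::-1],None,fx=4,fy=4,interpolation=cv2.INTER_CUBIC)
cv2.imwrite("pics/c1.png",np.hstack([a,b]))
E
```

```text
[-7.47114174  5.23159591  8.6414615 ] [ 1.17092684  1.48530434 -0.17545211] [-26.   27.   36.3 100.8 -18.5  58.7  98.1]
```

servo_tool --plan '[{"xyz": [0.05, 0.05, -0.05], "twist": [0, 0, 0], "jaw": 1}, {"xyz": [0.05, 0.05, -0.05], "twist": [0, 0, 0], "jaw": 0.1}, {"xyz": [0.05, 0.05, -0.05], "twist": [0, 0, 0], "jaw": 0.1}, {"xyz": [0.05, 0.05, -0.05], "twist": [0, 0, 0], "jaw": 0.1}, {"xyz": [0.05, 0.05, -0.05], "twist": [0, 0, 0], "jaw": 0.1}, {"xyz": [0.05, 0.05, -1], "twist": [0, 0, 0], "jaw": 0.1}, {"xyz": [0.05, 0.05, -4], "twist": [0, 0, 0], "jaw": 0.1}, {"xyz": [0.05, 0.05, -8], "twist": [0, 0, 0], "jaw": 0.1}, {"xyz": [0.05, 0.05, -10], "twist": [0, 0, 0], "jaw": 0.1}, {"xyz": [0.05, 0.05, -10], "twist": [0, 0, 0], "jaw": 0.1}]'

```text
time_s: 20.65
tool_pos: [0.6154, -0.061, 0.3194]
tool_rot: [179.9, 0.6, 170.9]
force: [1.2, -0.3, 0.1]
grip_width: 0.0781
grasp_force: 0.0
```

```bash
python3 - <<'E'
from h import *
import cv2
o=env.get_obs();print(o["time_s"],o["tool_pos"],o["tool_rot"],o["qpos"].round(1))
c=env.read_camera("top");a=cv2.resize(c["img"][165:265,290:390,::-1],None,fx=4,fy=4,interpolation=cv2.INTER_CUBIC)
c=env.read_camera("wrist");print(c["img"].shape);b=cv2.resize(c["img"][100:340,160:480,::-1],None,fx=1.25,fy=1.25,interpolation=cv2.INTER_CUBIC)
b=cv2.copyMakeBorder(b,0,100,0,0,cv2.BORDER_CONSTANT)[:400,:400]
cv2.imwrite("pics/c2.png",np.hstack([a,b]))
# push pose: tool z=(xh*s - z*s); rotate the down tool (yaw 171) about fence y
x=np.array([np.cos(np.radians(9)),-np.sin(np.radians(9)),0]);y=np.array([-x[1],x[0],0]);z=np.array([0,0,1])
tz=(x-z)/2**.5;ty=y;tx=np.cross(ty,tz);R=np.c_[tx,ty,tz]
rpy=Ro.from_matrix(R).as_euler("xyz",degrees=True);print("rpy",rpy)
bev=(.6415-.052)*x+.037*y+.050*z  # bevel centre
for d in(.06,.015):to(bev-tz*d,rpy,off=.182)
E
```

```text
20.65 [ 0.61538932 -0.06099302  0.31938177] [179.90884765   0.58006529 170.91709794] [-28.5  20.3  39.2  95.6 -13.8  68.3  94.8]
(480, 640, 3)
rpy [180.  45. 171.]
shift [1.975e+01 1.000e-02 9.280e+00] twist [ 1.000e-02 -4.485e+01 -7.000e-02] tcp [ 0.419  -0.0289  0.2211]
shift [1.658e+01 1.000e-02 1.247e+01] twist [ 1.000e-02 -4.485e+01 -7.000e-02] tcp [ 0.4504 -0.0339  0.1893]
```

View pics/c2.png

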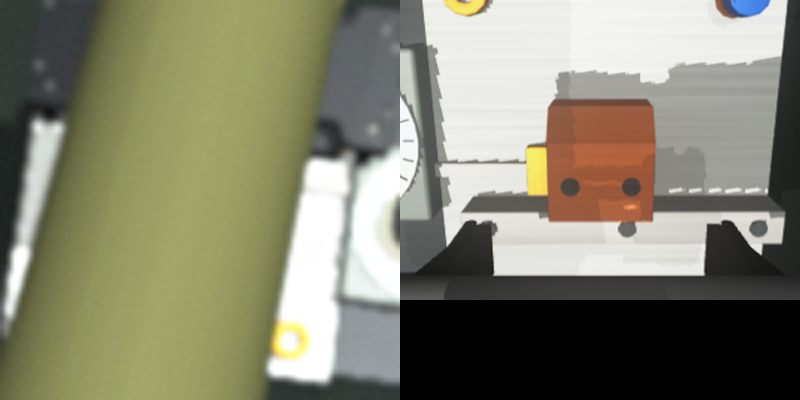

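The block stands against the stop (its left side touches the yellow bar at (537,170)) and flush to the fence, with the bevel towards the robot. Vial and collar are untouched. Next I tilt the closed gripper 45° to push on the bevel.

servo_tool --plan '[{"xyz": [2, 0, 0.5], "twist": [0, -4.5, 0], "jaw": 1}, {"xyz": [4, 0, 1], "twist": [0, -9, 0], "jaw": 1}, {"xyz": [6, 0, 1.5], "twist": [0, -13.5, 0], "jaw": 1}, {"xyz": [8, 0, 2], "twist": [0, -18, 0], "jaw": 1}, {"xyz": [10, 0, 2.5], "twist": [0, -22.5, 0], "jaw": 1}, {"xyz": [12, 0, 3], "twist": [0, -27, 0], "jaw": 1}, {"xyz": [14, 0, 4], "twist": [0, -31.5, 0], "jaw": 1}, {"xyz": [16, 0, 5], "twist": [0, -36, 0], "jaw": 1}, {"xyz": [18, 0, 6], "twist": [0, -40.5, 0], "jaw": 1}, {"xyz": [19.7, 0, 7], "twist": [0, -45, 0], "jaw": 1}]'

```text
time_s: 21.58
tool_pos: [0.4324, -0.0309, 0.2543]
tool_rot: [179.9, 40.2, 171.2]
force: [-0.6, 0.1, 0.2]
grip_width: 0.0197
grasp_force: 0.0
```

```bash
python3 - <<'E'
from h import *
o=env.get_obs();print(o["time_s"],o["tool_pos"],o["tool_rot"],o["qpos"].round(1))
to([.547,-.0489,.0925],[180,45,171],off=.182)
E
```

```text
21.5833 [ 0.43242637 -0.03093087  0.25429245] [179.8666594   40.16411029 171.18061762] [-19.6 -13.2  15.9 139.6  40.1  17.1  43.6]
shift [3.11 0.02 1.71] twist [ 0.26 -4.84  0.13] tcp [ 0.4199 -0.0288  0.2212]
```

```bash
python3 - <<'E'
from h import *
x=np.array([np.cos(np.radians(9)),-np.sin(np.radians(9)),0]);y=np.array([-x[1],x[0],0]);z=np.array([0,0,1])
t=np.radians(40);tz=np.sin(t)*x-np.cos(t)*z;tx=np.cross(y,tz)
bev=.5895*x+.037*y+.050*z+tx*.004
for d in(.03,.0):to(bev-tz*d,[180,40,171],off=.182)
E
```

```text
shift [ 1.48 -0.03  4.57] twist [0.25 0.16 0.14] tcp [ 0.4504 -0.0339  0.2098]
shift [ 1.48 -0.04  7.57] twist [0.25 0.16 0.14] tcp [ 0.4695 -0.0369  0.1868]
```

servo_tool --plan '[{"xyz": [0.5, 0, 1], "twist": [0.2, 0, 0], "jaw": 1}, {"xyz": [1, 0, 2.5], "twist": [0.2, 0, 0], "jaw": 1}, {"xyz": [1.5, 0, 4], "twist": [0.2, 0, 0], "jaw": 1}, {"xyz": [1.5, 0, 4.5], "twist": [0.2, 0, 0], "jaw": 1}, {"xyz": [1.5, 0, 4.5], "twist": [0.2, 0, 0], "jaw": 1}, {"xyz": [1.5, 0, 4.5], "twist": [0.2, 0, 0], "jaw": 1}]' --newtons 30

```text
time_s: 22.08
tool_pos: [0.4543, -0.0341, 0.214]
tool_rot: [179.8, 40.3, 170.9]
force: [-0.3, -0.2, 1.4]
grip_width: 0.001
grasp_force: 0.0
```

```bash
python3 - <<'E'
from h import *
import cv2
o=env.get_obs();print(o["time_s"],o["tool_pos"],o["tool_rot"],o["qpos"].round(1),o["grip_width"],o["force"])
x=np.array([np.cos(np.radians(9)),-np.sin(np.radians(9)),0]);y=np.array([-x[1],x[0],0]);z=np.array([0,0,1])
R=Ro.from_euler("xyz",o["tool_rot"],degrees=True).as_matrix();tip=o["tool_pos"]+.182*R[:,2];print("tip XYZ",tip@x,tip@y,tip[2])
print("diag(+X,-Z) in tool",R.T@((x-z)/2**.5))
E
```

```text
22.0833 [ 0.45433471 -0.03405634  0.2139811 ] [179.81801982  40.29472654 170.87497766] [-12.7  -4.3  10.7 138.8  53.9   9.5  28.4] 0.0009514166884512951 [-0.25849534 -0.17723551  1.36374104]
tip XYZ 0.5717720335882497 0.03775778627590159 0.07516532787684235
diag(+X,-Z) in tool [-0.08202895 -0.00162251  0.99662863]
```

```bash
python3 - <<'E'
from h import *
x=np.array([np.cos(np.radians(9)),-np.sin(np.radians(9)),0]);y=np.array([-x[1],x[0],0]);z=np.array([0,0,1])
t=np.radians(30);tz=np.sin(t)*x-np.cos(t)*z;tx=np.cross(y,tz);d=(x-z)/2**.5
bev=.5895*x+.0375*y+.050*z+tx*.0095
for k in(.03,.0):to(bev-d*k,[180,30,171],off=.182)
E
```

```text
shift [-1.8   0.01  0.2 ] twist [ 0.11 10.29 -0.09] tcp [ 0.4692 -0.0363  0.2241]
shift [-2.04  0.    3.19] twist [ 0.11 10.29 -0.09] tcp [ 0.4901 -0.0397  0.2029]
```

servo_tool --plan '[{"xyz": [-0.6, 0, 0], "twist": [0, 3, 0], "jaw": 1}, {"xyz": [-1.2, 0, 0], "twist": [0, 6, 0], "jaw": 1}, {"xyz": [-1.8, 0, 0.1], "twist": [0, 9, 0], "jaw": 1}, {"xyz": [-1.8, 0, 0.2], "twist": [0, 10.3, 0], "jaw": 1}, {"xyz": [-1.8, 0, 0.2], "twist": [0, 10.3, 0], "jaw": 1}, {"xyz": [-1.8, 0, 0.2], "twist": [0, 10.3, 0], "jaw": 1}]'

```text
time_s: 22.58
tool_pos: [0.47, -0.0358, 0.2258]
tool_rot: [179.7, 30.3, 170.9]
force: [0.5, -0.1, -0.3]
grip_width: 0.0005
grasp_force: 0.0
```

```bash
cat > st.py <<'E'
from h import *
o=env.get_obs();print(round(o["time_s"],2),o["tool_pos"].round(4),o["tool_rot"].round(1),o["qpos"].round(1),o["joint_velocities"].round(1))
x=np.array([np.cos(np.radians(9)),-np.sin(np.radians(9)),0]);y=np.array([-x[1],x[0],0]);z=np.array([0,0,1]);B=np.c_[x,y,z]
R=Ro.from_euler("xyz",o["tool_rot"],degrees=True).as_matrix();tip=o["tool_pos"]+.182*R[:,2];c=tip-.0095*R[:,0]
print("corner",c@B,"force jig",o["force"]@B,"diag in tool",R.T@((x-z)/2**.5),"x in tool",R.T@x,"z",R.T@z)
E
python3 st.py
```

```text
22.58 [ 0.47   -0.0358  0.2258] [179.7  30.3 170.9] [-21.6  -2.9  20.7 132.7  16.1  20.8  66.7] [ 1.  -0.1 -1.1  1.6  1.6 -0.4 -0.8]
corner [0.56971245 0.03885351 0.07334114] force jig [ 0.55253948 -0.00921008 -0.31491906] diag in tool [-0.25449595 -0.00324549  0.96706839] x in tool [-8.63779461e-01 -5.96995853e-04  5.03869711e-01] z [-0.50386784  0.00399282 -0.86377153]
```

servo_tool --plan '[{"xyz": [-0.25, 0, 1], "twist": [0, 0, 0], "jaw": 1}, {"xyz": [-0.5, 0, 1.9], "twist": [0, 0, 0], "jaw": 1}, {"xyz": [-0.65, 0, 2.5], "twist": [0, 0, 0], "jaw": 1}, {"xyz": [-0.65, 0, 2.5], "twist": [0, 0, 0], "jaw": 1}, {"xyz": [-0.65, 0, 2.5], "twist": [0, 0, 0], "jaw": 1}, {"xyz": [-0.65, 0, 2.5], "twist": [0, 0, 0], "jaw": 1}]'

```text
time_s: 23.08
tool_pos: [0.4874, -0.0389, 0.2069]
tool_rot: [179.8, 30.1, 170.9]
force: [-0.4, -0.3, -0.3]
grip_width: 0.0005
grasp_force: 0.0
```

servo_tool --plan '[{"xyz": [-0.05, 0, 0.2], "twist": [0, 0, 0], "jaw": 1}, {"xyz": [-0.05, 0, 0.2], "twist": [0, 0, 0], "jaw": 1}, {"xyz": [-0.05, 0, 0.2], "twist": [0, 0, 0], "jaw": 1}]'

```text
time_s: 23.33
tool_pos: [0.4892, -0.0391, 0.2057]
tool_rot: [179.8, 30.2, 170.9]
force: [0.1, 0.1, 0.5]
grip_width: 0.0003
grasp_force: 0.0
```

```bash
python3 st.py
```

```text
23.33 [ 0.4892 -0.0391  0.2057] [179.8  30.2 170.9] [-21.3   2.1  21.5 131.1  12.   17.4  70.4] [-0.1  0.  -0.  -0.1  0.   0.   0.1]
corner [0.58898079 0.03852396 0.05308449] force jig [0.07305898 0.14980491 0.53152821] diag in tool [-0.25591474 -0.00291832  0.96669495] x in tool [-8.64517886e-01 -4.12880450e-04  5.02601885e-01] z [-0.50259979  0.00371425 -0.86451123]
```

servo_tool --plan '[{"xyz": [-0.04, 0, 0.15], "twist": [0, 0, 0], "jaw": 1}, {"xyz": [-0.04, 0, 0.15], "twist": [0, 0, 0], "jaw": 1}, {"xyz": [-0.04, 0, 0.15], "twist": [0, 0, 0], "jaw": 1}]'

```text
time_s: 23.58
tool_pos: [0.4901, -0.0392, 0.2051]
tool_rot: [179.7, 30.1, 170.9]
force: [-12.0, 1.4, 13.5]
grip_width: 0.0002
grasp_force: 8.8
```

servo_tool --plan '[{"xyz": [-0.03, 0, 0.1], "twist": [0, 0, 0], "jaw": 1}, {"xyz": [-0.03, 0, 0.1], "twist": [0, 0, 0], "jaw": 1}, {"xyz": [-0.03, 0, 0.1], "twist": [0, 0, 0], "jaw": 1}]'

```text
time_s: 23.83
tool_pos: [0.4904, -0.0393, 0.2049]
tool_rot: [179.7, 30.1, 170.8]
force: [-23.1, 2.5, 26.6]
grip_width: 0.0005
grasp_force: 17.5
```

servo_tool --plan '[{"xyz": [-0.03, 0, 0.1], "twist": [0, 0, 0], "jaw": 1}, {"xyz": [-0.03, 0, 0.1], "twist": [0, 0, 0], "jaw": 1}, {"xyz": [-0.03, 0, 0.1], "twist": [0, 0, 0], "jaw": 1}]'

```text
time_s: 24.08
tool_pos: [0.4907, -0.0394, 0.2048]
tool_rot: [179.7, 30.0, 170.8]
force: [-36.5, 3.7, 40.1]
grip_width: 0.0005
grasp_force: 26.9
```

```bash
python3 st.py
```

```text
24.08 [ 0.4907 -0.0394  0.2048] [179.7  30.  170.8] [-21.2   2.4  21.5 130.9  11.3  17.4  71. ] [ 0.1 -0.1  0.   0.1  0.  -0.   0.1]
corner [0.59014247 0.03854976 0.05200786] force jig [-36.64788229  -2.07692239  40.1385393 ] diag in tool [-0.25822482 -0.00305818  0.96608001] x in tool [-8.65714696e-01  5.01964309e-04  5.00537525e-01] z [-0.50052966  0.00482688 -0.86570593]
```

servo_tool --plan '[{"xyz": [0.05, 0, -0.22], "twist": [0, 0, 0], "jaw": 1}, {"xyz": [0.05, 0, -0.22], "twist": [0, 0, 0], "jaw": 1}, {"xyz": [0.05, 0, -0.22], "twist": [0, 0, 0], "jaw": 1}, {"xyz": [0.05, 0, -0.22], "twist": [0, 0, 0], "jaw": 1}]'

```text
time_s: 24.42
tool_pos: [0.4901, -0.0392, 0.2052]
tool_rot: [179.7, 30.1, 170.9]
force: [-11.0, 1.6, 13.8]
grip_width: 0.0004
grasp_force: 8.9
```

servo_tool --plan '[{"xyz": [0, 0, 0], "twist": [0, 0, 0], "jaw": 1}, {"xyz": [0, 0, 0], "twist": [0, 0, 0], "jaw": 1}, {"xyz": [0, 0, 0], "twist": [0, 0, 0], "jaw": 1}, {"xyz": [0, 0, 0], "twist": [0, 0, 0], "jaw": 1}, {"xyz": [0, 0, 0], "twist": [0, 0, 0], "jaw": 1}, {"xyz": [0, 0, 0], "twist": [0, 0, 0], "jaw": 1}]'

```text
time_s: 24.92
tool_pos: [0.4902, -0.0392, 0.2051]
tool_rot: [179.7, 30.1, 170.9]
force: [-11.6, 2.1, 13.5]
grip_width: 0.0004
grasp_force: 9.0
```

```bash
python3 st.py; python3 - <<'E'
from h import *
import cv2
c=env.read_camera("scene");h=cv2.cvtColor(c["img"],cv2.COLOR_RGB2HSV);im=c["img"].astype(int)
m=((h[:,:,0]<18)&(h[:,:,1]>120)&(h[:,:,2]>70)).astype(np.uint8);m[:200]=0;m[310:]=0
for k in sorted(cv2.findContours(m,0,2)[0],key=cv2.contourArea)[-3:]:
    print(cv2.contourArea(k),cv2.boundingRect(k),cv2.approxPolyDP(k,1.5,True)[:,0].tolist())
x=np.array([np.cos(np.radians(9)),-np.sin(np.radians(9)),0]);y=np.array([-x[1],x[0],0]);z=np.array([0,0,1]);B=np.array([x,y,z])
L=np.array([(30,28,46),(30,-28,46),(-14,-28,46),(-14,28,46),(-30,-28,30),(-30,28,30),(30,28,0),(-30,28,0)])/1e3
print(proj(c,(L+[.6115,.037,.012])@B).round(0).tolist())
E
```

```text
24.92 [ 0.4902 -0.0392  0.2051] [179.7  30.1 170.9] [-21.3   2.3  21.5 131.   11.7  17.4  70.7] [-0.1 -0.1  0.  -0.   0.1  0.1  0. ]
corner [0.58984635 0.03854496 0.05251966] force jig [-11.76157023   0.25528814  13.46387442] diag in tool [-0.25652521 -0.00289878  0.96653319] x in tool [-8.64834746e-01 -1.70384111e-04  5.02056603e-01] z [-0.50205331  0.00392911 -0.86482775]
179.5 (107, 200, 19, 18) [[108, 200], [107, 207], [116, 217], [122, 217], [123, 215], [117, 207], [121, 201], [125, 200]]
522.5 (267, 234, 31, 30) [[280, 234], [267, 240], [280, 263], [297, 255], [297, 249], [287, 239], [288, 235]]
741.5 (136, 225, 34, 39) [[143, 225], [136, 230], [136, 234], [140, 239], [137, 245], [137, 252], [145, 262], [154, 263], [153, 256], [157, 252], [162, 250], [168, 252], [169, 249], [162, 236], [153, 234], [148, 226]]
[[274.0, 256.0], [265.0, 240.0], [280.0, 233.0], [290.0, 249.0], [286.0, 234.0], [296.0, 250.0], [276.0, 266.0], [296.0, 256.0]]
```

servo_tool --plan '[{"xyz": [0, 0, -0.023], "twist": [0, 0, 0], "jaw": 1}, {"xyz": [0, 0, -0.023], "twist": [0, 0, 0], "jaw": 1}, {"xyz": [0, 0, -0.023], "twist": [0, 0, 0], "jaw": 1}, {"xyz": [0, 0, -0.023], "twist": [0, 0, 0], "jaw": 1}, {"xyz": [0, 0, -0.023], "twist": [0, 0, 0], "jaw": 1}, {"xyz": [0, 0, -0.023], "twist": [0, 0, 0], "jaw": 1}]'

```text
time_s: 25.47
tool_pos: [0.4901, -0.0392, 0.2052]
tool_rot: [179.7, 30.1, 170.9]
force: [-9.1, 0.2, 10.0]
grip_width: 0.0006
grasp_force: 7.3
```

```bash
python3 st.py; python3 - <<'E'
from h import *
import cv2
o=env.get_obs();c=env.read_camera("wrist")
Rt=Ro.from_euler("xyz",o["tool_rot"],degrees=True).as_matrix();R=np.array(c["R"]);t=np.array(c["t"])
Rc=R@Rt;tc=R@o["tool_pos"]+t
R2=Ro.from_euler("xyz",[179.909,.58,170.917],degrees=True).as_matrix()
c2=dict(camera_matrix=c["camera_matrix"],R=Rc@R2.T);c2["t"]=tc-c2["R"]@np.array([.61539,-.06099,.31938])
x=np.array([np.cos(np.radians(9)),-np.sin(np.radians(9)),0]);y=np.array([-x[1],x[0],0]);B=np.c_[x,y,[0,0,1]]
f=lambda u,v:(160+(u-400)/1.25,100+v/1.25)
for n,p,zz in(("stop -y edge far",(527,194),.022),("stop -y edge near",(527,147),.022),("blk back -y top",(549,221),.058),("blk back +y top",(653,220),.058),("blk bevel-top -y",(547,143),.058),("fence top edge",(475,212),.042),("fence edge R",(780,212),.042)):print(n,(back(c2,f(*p),zz)@B).round(4))
im=c["img"];h=cv2.cvtColor(im,cv2.COLOR_RGB2HSV)
for n,lo,hi in(("orange",0,16),("yellow",18,35)):
    m=((h[:,:,0]>=lo)&(h[:,:,0]<=hi)&(h[:,:,1]>110)&(h[:,:,2]>60)).astype(np.uint8)
    for k in sorted(cv2.findContours(m,0,2)[0],key=cv2.contourArea)[-3:]:print(n,cv2.contourArea(k),cv2.approxPolyDP(k,2,True)[:,0].tolist())
L=np.array([(30,28,46),(30,-28,46),(-14,-28,46),(-14,28,46),(-30,-28,30),(-30,28,30)])/1e3
print(proj(c,(L+[.6115,.037,.012])@B.T).round(0).tolist())
cv2.imwrite("pics/w9.png",im[:,:,::-1])
E
```

```text
25.47 [ 0.4901 -0.0392  0.2052] [179.7  30.1 170.9] [-21.3   2.3  21.5 131.   11.7  17.4  70.7] [-0.   0.1 -0.   0.  -0.  -0.  -0. ]
corner [0.58979576 0.03852891 0.05258644] force jig [-9.01503387 -1.19027169  9.95149219] diag in tool [-0.25647543 -0.00286249  0.96654651] x in tool [-8.64809075e-01 -2.58349396e-04  5.02100785e-01] z [-0.50209804  0.00378982 -0.8648024 ]
stop -y edge far [ 0.6391 -0.0075  0.022 ]
stop -y edge near [ 0.6096 -0.0062  0.022 ]
blk back -y top [0.6421 0.0093 0.058 ]
blk back +y top [0.6416 0.0654 0.058 ]
blk bevel-top -y [0.599  0.0096 0.058 ]
fence top edge [ 0.643  -0.0346  0.042 ]
fence edge R [0.6434 0.14   0.042 ]
orange 35.5 [[318, 356], [320, 374]]
orange 1314.5 [[518, 126], [501, 123], [482, 131], [470, 147], [471, 159], [477, 166], [482, 167], [491, 155], [503, 147], [523, 144], [524, 135]]
orange 4774.5 [[369, 241], [264, 241], [257, 287], [297, 287], [298, 278], [302, 275], [317, 278], [319, 320], [321, 278], [338, 276], [341, 287], [376, 287]]
yellow 296.0 [[299, 305], [296, 311], [296, 372], [299, 372], [301, 364]]
yellow 2665.5 [[104, 119], [110, 121], [106, 124], [103, 121], [96, 131], [94, 144], [98, 155], [108, 166], [123, 174], [138, 177], [151, 174], [160, 166], [160, 154], [155, 143], [141, 128], [123, 121], [117, 123], [115, 121], [120, 118], [114, 122], [108, 119], [109, 116], [108, 119]]
yellow 7559.5 [[489, 406], [476, 386], [345, 385], [334, 386], [332, 392], [75, 392], [61, 407]]
[[367.0, 374.0], [266.0, 375.0], [257.0, 334.0], [376.0, 334.0], [257.0, 286.0], [376.0, 286.0]]
```

Force is now about 9 N towards the fence and 10 N down, and the block edge is within about 0.5 mm of the stop. I'll add a light sideways nudge towards the stop to make sure it butts.

servo_tool --plan '[{"xyz": [0, -0.05, 0], "twist": [0, 0, 0], "jaw": 1}, {"xyz": [0, -0.05, 0], "twist": [0, 0, 0], "jaw": 1}, {"xyz": [0, -0.05, 0], "twist": [0, 0, 0], "jaw": 1}, {"xyz": [0, -0.05, 0], "twist": [0, 0, 0], "jaw": 1}]'

```text
time_s: 25.85
tool_pos: [0.4901, -0.0393, 0.2052]
tool_rot: [179.7, 30.1, 170.9]
force: [-9.4, 2.0, 10.6]
grip_width: 0.0002
grasp_force: 7.2
```

```bash
python3 st.py
```

```text
25.85 [ 0.4901 -0.0393  0.2052] [179.7  30.1 170.9] [-21.2   2.3  21.5 131.   11.6  17.4  70.8] [ 0.  -0.1 -0.1 -0.1  0.  -0.1  0. ]
corner [0.58979838 0.03856221 0.05261012] force jig [-9.62050768  0.46750836 10.58934272] diag in tool [-0.25632583 -0.00353893  0.96658396] x in tool [-0.86473185 -0.00095921  0.50223292] z [-0.50223239  0.0040456  -0.86472323]
```

servo_tool --plan '[{"xyz": [0, -0.1, 0], "twist": [0, 0, 0], "jaw": 1}, {"xyz": [0, -0.1, 0], "twist": [0, 0, 0], "jaw": 1}, {"xyz": [0, -0.1, 0], "twist": [0, 0, 0], "jaw": 1}, {"xyz": [0, -0.1, 0], "twist": [0, 0, 0], "jaw": 1}]'

```text
time_s: 26.18
tool_pos: [0.49, -0.0396, 0.2052]
tool_rot: [179.7, 30.2, 171.0]
force: [-9.6, 4.0, 10.3]
grip_width: 0.0004
grasp_force: 6.9
```

```bash
python3 st.py
```

```text
26.18 [ 0.49   -0.0396  0.2052] [179.7  30.2 171. ] [-21.2   2.3  21.5 131.   11.4  17.3  71.2] [-0.1  0.  -0.1 -0.   0.1 -0.1 -0.1]
corner [0.5897791  0.03842133 0.052611  ] force jig [-10.0740376    2.40881353  10.26052331] diag in tool [-0.25613969 -0.00463162  0.96662868] x in tool [-0.8646356  -0.0021371   0.50239497] z [-0.50239938  0.004413   -0.86462442]
```

servo_tool --plan '[{"xyz": [0, -0.1, 0], "twist": [0, 0, 0], "jaw": 1}, {"xyz": [0, -0.1, 0], "twist": [0, 0, 0], "jaw": 1}, {"xyz": [0, -0.1, 0], "twist": [0, 0, 0], "jaw": 1}, {"xyz": [0, -0.1, 0], "twist": [0, 0, 0], "jaw": 1}, {"xyz": [0, -0.1, 0], "twist": [0, 0, 0], "jaw": 1}]'

```text
time_s: 26.6
tool_pos: [0.4899, -0.0399, 0.2052]
tool_rot: [179.7, 30.2, 171.0]
force: [-7.8, 6.2, 9.8]
grip_width: 0.0004
grasp_force: 6.8
```

```bash
python3 st.py
```

```text
26.6 [ 0.4899 -0.0399  0.2052] [179.7  30.2 171. ] [-21.1   2.3  21.5 131.   11.1  17.3  71.5] [0.  0.1 0.  0.  0.  0.1 0.1]
corner [0.58980455 0.03832357 0.05265079] force jig [-8.70965176  4.90792351  9.7503859 ] diag in tool [-0.25591305 -0.0057503   0.9666827 ] x in tool [-0.86451776 -0.0033259   0.50259126] z [-0.50260206  0.00480625 -0.86450452]
```

servo_tool --plan '[{"xyz": [0, -0.08, 0], "twist": [0, 0, 0], "jaw": 1}, {"xyz": [0, -0.08, 0], "twist": [0, 0, 0], "jaw": 1}, {"xyz": [0, -0.08, 0], "twist": [0, 0, 0], "jaw": 1}, {"xyz": [0, -0.08, 0], "twist": [0, 0, 0], "jaw": 1}]'

```text
time_s: 26.93
tool_pos: [0.4898, -0.0401, 0.2052]
tool_rot: [179.7, 30.2, 171.1]
force: [-8.1, 6.9, 10.2]
grip_width: 0.0003
grasp_force: 6.7
```

```bash
python3 st.py
```

```text
26.93 [ 0.4898 -0.0401  0.2052] [179.7  30.2 171.1] [-21.    2.2  21.4 131.   10.9  17.2  71.8] [ 0.  -0.  -0.  -0.1  0.1  0.1  0.1]
corner [0.58978386 0.03823245 0.05264411] force jig [-9.03266851  5.56439023 10.23539911] diag in tool [-0.25580954 -0.00662758  0.96670448] x in tool [-0.86446354 -0.00427967  0.5026773 ] z [-0.50269423  0.00509314 -0.86444929]
```

servo_tool --plan '[{"xyz": [0, 0.1, 0], "twist": [0, 0, 0], "jaw": 1}, {"xyz": [0, 0.2, 0], "twist": [0, 0, 0], "jaw": 1}, {"xyz": [0, 0.2, 0], "twist": [0, 0, 0], "jaw": 1}, {"xyz": [0, 0.2, 0], "twist": [0, 0, 0], "jaw": 1}, {"xyz": [0, 0.2, 0], "twist": [0, 0, 0], "jaw": 1}, {"xyz": [0, 0.2, 0], "twist": [0, 0, 0], "jaw": 1}]'

```text
time_s: 27.43
tool_pos: [0.49, -0.0395, 0.2052]
tool_rot: [179.7, 30.2, 171.0]
force: [-9.6, 3.2, 10.8]
grip_width: 0.0006
grasp_force: 7.0
```

```bash
python3 st.py
```

```text
27.43 [ 0.49   -0.0395  0.2052] [179.7  30.2 171. ] [-21.2   2.3  21.5 131.   11.4  17.3  71.1] [ 0.  -0.1 -0.   0.  -0.   0.   0. ]
corner [0.58981411 0.03844562 0.05262241] force jig [-9.94877034  1.61699238 10.79137899] diag in tool [-0.25615401 -0.00439452  0.96662599] x in tool [-0.86464298 -0.00187198  0.50238333] z [-0.5023865   0.0043428  -0.86463226]
```

```bash
python3 - <<'E'
from cell import env
print(env.sign_off(), env.get_obs()["force"])
E
```

```text
the job is handed in; nothing more can be done
the job is handed in; nothing more can be done
```

The job is handed in: the wheel pointer stands at the red mark to within about 1°. The heater block is seated against fence, bed and stop (to within about 0.5–1 mm by camera), bevel facing away from the fence, with the push held at about 10 N towards the fence and 11 N down; while setting the push it briefly peaked at about 37 N towards the fence and 40 N down.

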